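# Find the loose swing bolt on the rod fixture and hold its clamp cap open

### The job

Move the ring spanner that lies across the three rod clamps into the empty tool tray; then, going from the robot's left to its right, gently tap each clamp's upright bolt outwards (towards the robot) from behind its nut to find the one that is loose. Swing the loose bolt clear, grip that clamp's hinged cap and lift it at least halfway open, and finish while still holding it up in the gripper for the fitter: do not let go. Leave the other clamps shut and the other things on the bench where they stand.

Things in the scene. Friction and masses are not known exactly. Their poses are not given: they have to be found in the camera images.
- fixture: Fixed dark steel plate, 150 x 410 (y) x 18 mm, with a steel piston rod (22 mm thick, along y, axis 50 mm above the bench) in a row of three like aluminium clamps, at y +105, 0 and -105 mm. Origin: on the bench under the middle of the row and the rod axis; x points away from the robot, y to its left. The rod's thicker head (37 mm) is at y +165 to +228 mm.
- clamp_a: Clamp A, one of three alike (any may stand left, middle or right; one bolt of the three is loose). Origin: on the bench under the rod axis, axes as the fixture's. Block and cap 40 mm wide (y), 65 mm free to the next cap. Flat cap top 68 mm above the bench, from x -52 (forked ear round the bolt) to +34 mm. With the spanner gone nothing rises above the cap top behind the nut.
- clamp_a_hinge (a point): Axis of the hinge of clamp A's cap: along the clamp's y, on the far side, at x +42 mm of the clamp, 56 mm above the bench.
- bolt_a (a joint): Swing bolt A, rad: 0 upright in the cap's ear, positive leaning out to the robot (its only way); pivot at x -45 mm of the clamp, 32 mm above the bench. Tight: under 2 mm give at the nut at 10 N, springs back. Loose: yields to 1 N at the nut, stays where left up to about 0.6, then falls forward to its stop at 1.5. Beyond 0.6 the nut frees the cap.
- bolt_a_nut (a point): Middle of the nut on bolt A, 47 mm from the pivot, 79 mm above the bench when upright; z points along the bolt, away from the pivot. Dark hexagon 19 mm across flats, 72 to 86 mm above the bench, on a collar 25 mm across (68 to 72 mm); the 12 mm threaded end reaches 94 mm.
- cap_a (a joint): Hinged cap of clamp A, rad: 0 shut, positive as its front ear rises and tips away from the robot; fully open at its stop, 1.2. Weighs 120 g, falls shut if let go at any angle, cannot lift (0.1 at most) while its bolt stands upright.
- cap_a_grip (a point): Grip point in the solid part of cap A's ear, mid-width, 8 mm below its top face; shut: x -28 mm of the clamp, 60 mm above the bench. It is 70 mm before and 4 mm above the hinge axis. The flat sides, 20 mm either way along y, can be pinched from above; beside them fingers may reach down to 25 mm above the bench. The cap may turn between the fingers as it rises.
- clamp_b: Clamp B, one of three alike (any may stand left, middle or right; one bolt of the three is loose). Origin: on the bench under the rod axis, axes as the fixture's. Block and cap 40 mm wide (y), 65 mm free to the next cap. Flat cap top 68 mm above the bench, from x -52 (forked ear round the bolt) to +34 mm. With the spanner gone nothing rises above the cap top behind the nut.
- clamp_b_hinge (a point): Axis of the hinge of clamp B's cap: along the clamp's y, on the far side, at x +42 mm of the clamp, 56 mm above the bench.
- bolt_b (a joint): Swing bolt B, rad: 0 upright in the cap's ear, positive leaning out to the robot (its only way); pivot at x -45 mm of the clamp, 32 mm above the bench. Tight: under 2 mm give at the nut at 10 N, springs back. Loose: yields to 1 N at the nut, stays where left up to about 0.6, then falls forward to its stop at 1.5. Beyond 0.6 the nut frees the cap.
- bolt_b_nut (a point): Middle of the nut on bolt B, 47 mm from the pivot, 79 mm above the bench when upright; z points along the bolt, away from the pivot. Dark hexagon 19 mm across flats, 72 to 86 mm above the bench, on a collar 25 mm across (68 to 72 mm); the 12 mm threaded end reaches 94 mm.
- cap_b (a joint): Hinged cap of clamp B, rad: 0 shut, positive as its front ear rises and tips away from the robot; fully open at its stop, 1.2. Weighs 120 g, falls shut if let go at any angle, cannot lift (0.1 at most) while its bolt stands upright.
- cap_b_grip (a point): Grip point in the solid part of cap B's ear, mid-width, 8 mm below its top face; shut: x -28 mm of the clamp, 60 mm above the bench. It is 70 mm before and 4 mm above the hinge axis. The flat sides, 20 mm either way along y, can be pinched from above; beside them fingers may reach down to 25 mm above the bench. The cap may turn between the fingers as it rises.
- clamp_c: Clamp C, one of three alike (any may stand left, middle or right; one bolt of the three is loose). Origin: on the bench under the rod axis, axes as the fixture's. Block and cap 40 mm wide (y), 65 mm free to the next cap. Flat cap top 68 mm above the bench, from x -52 (forked ear round the bolt) to +34 mm. With the spanner gone nothing rises above the cap top behind the nut.
- clamp_c_hinge (a point): Axis of the hinge of clamp C's cap: along the clamp's y, on the far side, at x +42 mm of the clamp, 56 mm above the bench.
- bolt_c (a joint): Swing bolt C, rad: 0 upright in the cap's ear, positive leaning out to the robot (its only way); pivot at x -45 mm of the clamp, 32 mm above the bench. Tight: under 2 mm give at the nut at 10 N, springs back. Loose: yields to 1 N at the nut, stays where left up to about 0.6, then falls forward to its stop at 1.5. Beyond 0.6 the nut frees the cap.
- bolt_c_nut (a point): Middle of the nut on bolt C, 47 mm from the pivot, 79 mm above the bench when upright; z points along the bolt, away from the pivot. Dark hexagon 19 mm across flats, 72 to 86 mm above the bench, on a collar 25 mm across (68 to 72 mm); the 12 mm threaded end reaches 94 mm.
- cap_c (a joint): Hinged cap of clamp C, rad: 0 shut, positive as its front ear rises and tips away from the robot; fully open at its stop, 1.2. Weighs 120 g, falls shut if let go at any angle, cannot lift (0.1 at most) while its bolt stands upright.
- cap_c_grip (a point): Grip point in the solid part of cap C's ear, mid-width, 8 mm below its top face; shut: x -28 mm of the clamp, 60 mm above the bench. It is 70 mm before and 4 mm above the hinge axis. The flat sides, 20 mm either way along y, can be pinched from above; beside them fingers may reach down to 25 mm above the bench. The cap may turn between the fingers as it rises.
- spanner_mid (a point): Middle (half-way up) of the flat double ring spanner lying across the cap tops (68 mm above the bench), behind the nuts: steel, 220 g, 236 mm long (this point's x), shank 16 mm wide, 9 mm thick, ring ends 35 mm across. Its middle lies over the middle clamp, its shank about 30 mm behind that nut.
- tool_tray: Fixed empty shallow grey tray with black rubber floor, left or right of the fixture (a black tray of rings is on the other side). Outside 310 (its x) x 125 (y) x 17 mm, inside 302 x 117 mm, floor 5 mm above the bench. Origin under its centre. The spanner lies flat in it only lengthwise, along x.
Things that resemble listed ones, but are neither listed nor needed, are in the scene too. Of the things that look like the part that bears spanner_mid, the larger one is meant.

How it is judged:
On the way, in this order (a step that is already met when the one before it is completed fails the run):
1. the spanner lies in the tool tray, let go (x of spanner_mid in the frame of tool_tray between -0.035 and 0.035 m and y of spanner_mid in the frame of tool_tray between -0.045 and 0.045 m and z of spanner_mid in the frame of tool_tray between 0 and 0.016 m and linear speed of spanner below 0.05 m/s and contact force between the fingers and spanner below 0.1 N), for 0.1 s.
2. the left clamp's bolt is tapped (((y of clamp_a in the frame of fixture between 0.05 and 0.2 m and (contact force between the fingers and bolt_a above 0.5 N or value of joint bolt_a above 0.08 rad)) or (y of clamp_b in the frame of fixture between 0.05 and 0.2 m and (contact force between the fingers and bolt_b above 0.5 N or value of joint bolt_b above 0.08 rad)) or (y of clamp_c in the frame of fixture between 0.05 and 0.2 m and (contact force between the fingers and bolt_c above 0.5 N or value of joint bolt_c above 0.08 rad)))).
3. the middle clamp's bolt is tapped (((y of clamp_a in the frame of fixture between -0.05 and 0.05 m and (contact force between the fingers and bolt_a above 0.5 N or value of joint bolt_a above 0.08 rad)) or (y of clamp_b in the frame of fixture between -0.05 and 0.05 m and (contact force between the fingers and bolt_b above 0.5 N or value of joint bolt_b above 0.08 rad)) or (y of clamp_c in the frame of fixture between -0.05 and 0.05 m and (contact force between the fingers and bolt_c above 0.5 N or value of joint bolt_c above 0.08 rad)))).
4. the right clamp's bolt is tapped (((y of clamp_a in the frame of fixture between -0.2 and -0.05 m and (contact force between the fingers and bolt_a above 0.5 N or value of joint bolt_a above 0.08 rad)) or (y of clamp_b in the frame of fixture between -0.2 and -0.05 m and (contact force between the fingers and bolt_b above 0.5 N or value of joint bolt_b above 0.08 rad)) or (y of clamp_c in the frame of fixture between -0.2 and -0.05 m and (contact force between the fingers and bolt_c above 0.5 N or value of joint bolt_c above 0.08 rad)))).
5. the loose bolt is swung clear and its cap is held lifted in the gripper (((value of joint bolt_a above 0.7 rad and value of joint cap_a above 0.6 rad and contact force between the fingers and cap_a above 1 N and velocity of joint cap_a between -0.1 and 0.1 rad/s and value of joint each of cap_b, cap_c below 0.1 rad) or (value of joint bolt_b above 0.7 rad and value of joint cap_b above 0.6 rad and contact force between the fingers and cap_b above 1 N and velocity of joint cap_b between -0.1 and 0.1 rad/s and value of joint each of cap_a, cap_c below 0.1 rad) or (value of joint bolt_c above 0.7 rad and value of joint cap_c above 0.6 rad and contact force between the fingers and cap_c above 1 N and velocity of joint cap_c between -0.1 and 0.1 rad/s and value of joint each of cap_a, cap_b below 0.1 rad))), for 0.2 s.
At the end, for the whole second after the job is handed in: Loose bolt swung out over 0.7 rad; its cap over 0.6 rad open, still, held in the fingers (over 1 N); other caps under 0.1 rad; spanner flat in the tool tray (middle under 16 mm high, within 35 mm lengthwise and 45 mm across of its centre) (((value of joint bolt_a above 0.7 rad and value of joint cap_a above 0.6 rad and contact force between the fingers and cap_a above 1 N and velocity of joint cap_a between -0.1 and 0.1 rad/s and value of joint each of cap_b, cap_c below 0.1 rad) or (value of joint bolt_b above 0.7 rad and value of joint cap_b above 0.6 rad and contact force between the fingers and cap_b above 1 N and velocity of joint cap_b between -0.1 and 0.1 rad/s and value of joint each of cap_a, cap_c below 0.1 rad) or (value of joint bolt_c above 0.7 rad and value of joint cap_c above 0.6 rad and contact force between the fingers and cap_c above 1 N and velocity of joint cap_c between -0.1 and 0.1 rad/s and value of joint each of cap_a, cap_b below 0.1 rad)) and x of spanner_mid in the frame of tool_tray between -0.035 and 0.035 m and y of spanner_mid in the frame of tool_tray between -0.045 and 0.045 m and z of spanner_mid in the frame of tool_tray between 0 and 0.016 m); the arm keeps its last pose, push and grip.
It fails at once if a bolt is struck hard (over 40 N) (contact force between the fingers and bolt_a above 40 N or contact force between the fingers and bolt_b above 40 N or contact force between the fingers and bolt_c above 40 N).
It fails at once if another thing on the bench is displaced by more than 30 mm (distance of any of ring_l, ring_r, socket, glue, driver, aerosol, spray from where it was at the start of the episode above 0.03 m).
It also fails if it takes over 72 s, if anything falls off the work surface, if the arm or the gripper's body presses on something with over 40 N, if the wrist force passes 120 N, or if a joint passes its speed limit or range.

### The arm

A 6-joint arm with a two-finger parallel gripper is mounted at the origin on the work surface. World frame = base frame: x ahead of the robot, y to its left, z up, the work surface at z = 0. Lengths are in m, angles in rad, forces in N, time in s.
With the tool pointing down it reaches from about 0.25 to 0.725 m from the base axis. Payload 4 kg.
Tool frame: the origin (TCP) lies midway between the tips of the shut fingers; the grasp point (between the pads) lies 19 mm behind it; y points along the fingers, x is the direction in which the jaws open and shut, and the axes are right-handed (so a half turn about y gives the same grasp; the last joint's range is limited). The gripper opens to 85 mm and grips with 20 to 120 N. Pads are 22 mm wide; open, the fingers measure 114 mm over their backs; the gripper's body (76 mm by 85 mm) begins 54 mm behind the grasp point. The pads swing forward as they close: fully open they stand 13 mm farther back than shut.
Start: joints at [1.155, 0.241, 0.005, 1.335, 0, 1.571], TCP at [0.202, 0.457, 0.196] pointing down, gripper open.
Joint ranges: [-2.72, 2.72], [-1.05, 1.87], [-1.09, 1.28], [-1.99, 2.15], [-1.42, 1.44], [-3.14, 3.14]. Speed limits (rad/s): [2.79, 2.79, 3.14, 3.14, 3.14, 3.14].

### API

Orientations are given as a unit quaternion [x, y, z, w].
In Python, from workcell import bot gives the robot as it stands. The module is installed in compiled form; this text tells all that it offers.
- The arm moves only by the shell command python3 -m inch 'ROWS'. ROWS is text: rows parted by semicolons, each of 7 numbers parted by spaces: the turn, a rotation vector about the tool's x, y, z in degrees, then the shift along the tool's x, y, z in mm, then the closure, from 0 (fully open) to 1 (shut). In form: ax ay az dx dy dz fingers; .... A call has 1 to 12 rows; each row shifts and turns the commanded pose from where the row before left it, along the tool's axes as they then stand; what a row does not reach is not made up. A row lasts 1/8 s, in which the tool goes at most 62.5 mm and 10.7 degrees, less where a joint would pass 70% of its speed; a pose out of reach is approached as far as the arm can. A call with a gripper value outside its range is refused whole. The fingers move at their own pace and stop on an object; the grip force is fixed at half the most. Time passes only in rows, so rows that do not move let the fingers close. It gives the time, the measured TCP pose, the force and the opening at its end, in the units of the state.
- bot.get_obs(): the state, without advancing time (a new reading comes with each control period).
- bot.camera(name): name is "side" or "top" or "wrist"; returns a dict with "color" (384x512x3 uint8, blue, green, red), "fx", "fy", "cx", "cy" (pixels), "extrinsics" (4x4, takes a point from world to camera coordinates). Camera axes: x right, y up, looking along -z (the intrinsics and any distortion apply to the point x, -y, -z); pixel columns grow to the right and rows downward; lengths in m; the calibration is good to about 2 mm. A picture is of the moment at which its call begins. There is no depth.
- bot.job_done(): hands the job in, once; it reports no verdict.
Trained networks look in the newest picture that a camera, given by its name, has taken for a name from the list of things; names that differ only in an ending like _2 or _b are one class to them, and where a whole thing is asked for, a point or a joint stands for the part that bears it (a point fixed in the world has none). Each returns a list of dicts, best first, with "conf" (0 to 1); they miss things now and then, are a little off and sometimes report something else, mostly with a low value. They report only what shows in the picture. A call takes as long as a camera call. They do not tell look-alikes from the thing itself.
- bot.look_for(name, camera): "extent" ([left, top, right, bottom] in pixels, round what is visible of it).
- bot.cut_out(name, camera): "region" (384x512 bool, what is visible of it) and "extent" ([left, top, right, bottom] in pixels, round what is visible of it).
- bot.spot_point(name, camera): "point" ([column, row] in pixels: a listed point, or the origin of a listed thing).
The state is a dict: "clock": time; "joint_pos": joint angles; "joint_vel": joint speeds; "tau": joint torques, N m; "eef_pos": TCP position; "tool_rot": TCP orientation; "ft_force": force on the tool from outside, world axes, zero at the start; "ft_torque": the same for the moment, N m; "grip_width": finger opening in m.
Only numpy, scipy, OpenCV 4.12 (cv2) and the standard library are available. Lean on these libraries where they do the work, as an engineer would, in place of code of your own. Each camera call takes 0.05 s, during which the arm holds its last target.

## Working session

There is one attempt and no reset: what is moved stays moved. The work goes in short steps, Python scripts to look and compute and a shell command to move; the robot and the scene stay as the last step left them, time stands still between calls to the robot, and variables do not carry over. Pictures are saved under pics/ and viewed, and the job is handed in when it is done.

```bash
ls; mkdir -p pics
python3 - <<'E'
from workcell import bot
import cv2
o=bot.get_obs()
print({k:(v if not hasattr(v,'round') else v.round(3)) if not isinstance(v,(list,tuple)) else [round(x,3) for x in v] for k,v in o.items()})
for c in ("top","side","wrist"):
    p=bot.camera(c); cv2.imwrite(f"pics/{c}0.png",p["color"])
    print(c,p["fx"],p["fy"],p["cx"],p["cy"],p["extrinsics"].round(3).tolist() if hasattr(p["extrinsics"],'round') else p["extrinsics"],p.keys())
E
```

```text
pics
{'clock': 0.0, 'joint_pos': array([1.155, 0.241, 0.004, 1.335, 0.   , 1.571]), 'joint_vel': array([-0.001,  0.   , -0.   , -0.   ,  0.002, -0.001]), 'tau': array([-0.0000e+00, -3.7232e+01,  2.5241e+01,  1.7000e-02, -0.0000e+00,
        0.0000e+00]), 'eef_pos': array([0.202, 0.457, 0.195]), 'tool_rot': array([ 0.593,  0.385, -0.387, -0.592]), 'ft_force': array([-0.194,  1.099, -0.306]), 'ft_torque': array([-0.045, -0.022,  0.004]), 'grip_width': 0.085572761814636}
top 403.8493983166811 403.8493983166811 252.48915189871624 192.8566634321148 [[-0.012, -1.0, -0.017, 0.021], [0.997, -0.014, 0.082, -0.495], [-0.082, -0.016, 0.997, -1.001], [0.0, 0.0, 0.0, 1.0]] dict_keys(['color', 'fx', 'fy', 'cx', 'cy', 'extrinsics'])
side 404.18351022934104 404.18351022934104 252.2190656508887 191.62983409804664 [[0.91, -0.414, -0.016, -0.447], [0.313, 0.662, 0.681, -0.221], [-0.271, -0.624, 0.732, -0.887], [0.0, 0.0, 0.0, 1.0]] dict_keys(['color', 'fx', 'fy', 'cx', 'cy', 'extrinsics'])
wrist 315.2492418463864 315.2492418463864 260.5928222541412 189.79832989524374 [[0.404, 0.915, -0.002, -0.498], [-0.882, 0.388, -0.268, 0.036], [-0.244, 0.11, 0.963, -0.378], [0.0, 0.0, 0.0, 1.0]] dict_keys(['color', 'fx', 'fy', 'cx', 'cy', 'extrinsics'])
```

View pics/top0.png

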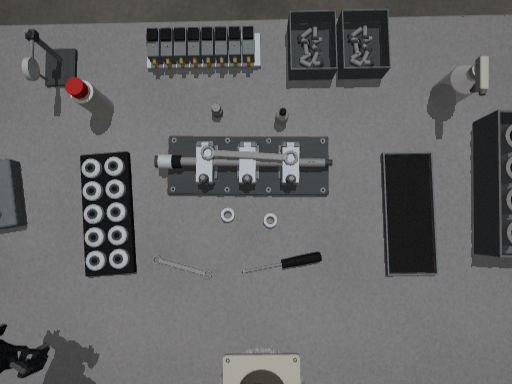

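View pics/side0.png

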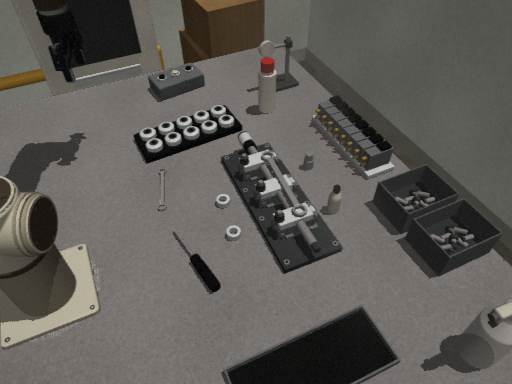

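View pics/wrist0.png

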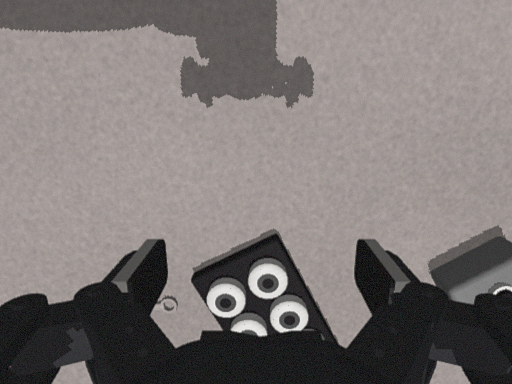

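```bash
cat > h.py <<'E'
from workcell import bot
import numpy as np, cv2
from scipy.spatial.transform import Rotation as R
def ray(p,uv):
    E=np.array(p["extrinsics"]); Rm,t=E[:3,:3],E[:3,3]
    d=np.array([(uv[0]-p["cx"])/p["fx"],-(uv[1]-p["cy"])/p["fy"],-1.])
    return -Rm.T@t, Rm.T@d
def onz(p,uv,z):
    o,d=ray(p,uv); return o+d*(z-o[2])/d[2]
def proj(p,X):
    E=np.array(p["extrinsics"]); c=E[:3,:3]@np.array(X)+E[:3,3]
    return np.array([p["cx"]+p["fx"]*c[0]/-c[2], p["cy"]-p["fy"]*c[1]/-c[2]])
def st():
    o=bot.get_obs(); return o, np.array(o["eef_pos"]), R.from_quat(o["tool_rot"])
E
python3 - <<'E'
from h import *
o,p,r=st(); print(r.as_matrix().round(3))
H={'fixture':0,'tool_tray':0,'spanner_mid':.0725,'clamp_a':0,'bolt_a_nut':.079,'cap_a_grip':.06,'clamp_a_hinge':.056}
for c in ("top","side"):
    pic=bot.camera(c)
    for n,z in H.items():
        for d in bot.spot_point(n,c)[:5]:
            print(c,n,round(d["conf"],2),np.round(d["point"],1),onz(pic,d["point"],z).round(4))
E
```

```text
[[ 0.404 -0.001 -0.915]
 [ 0.915 -0.002  0.404]
 [-0.002 -1.    -0.   ]]
top fixture 0.79 [248.  166.9] [0.565 0.026 0.   ]
top tool_tray 0.67 [405.7 211.9] [ 0.443  -0.3757  0.    ]
top spanner_mid 0.95 [247.  155.3] [0.5826 0.0262 0.0725]
top spanner_mid 0.83 [183.  269.9] [0.3103 0.1811 0.0725]
top clamp_a 0.89 [206.1 165.7] [0.5698 0.135  0.    ]
top clamp_a 0.82 [286.9 164.9] [ 0.5687 -0.0749  0.    ]
top clamp_a 0.76 [245.1 165.4] [0.569  0.0335 0.    ]
top clamp_a 0.55 [407.  212.2] [ 0.4422 -0.3789  0.    ]
top bolt_a_nut 0.56 [292.4 175. ] [ 0.5322 -0.082   0.079 ]
top bolt_a_nut 0.34 [205.  161.2] [0.5687 0.1272 0.079 ]
top cap_a_grip 0.94 [290.5 172.2] [ 0.5416 -0.0791  0.06  ]
top cap_a_grip 0.55 [246.9 180.3] [0.5232 0.0275 0.06  ]
top clamp_a_hinge 0.92 [289.5 143.7] [ 0.6128 -0.0784  0.056 ]
top clamp_a_hinge 0.69 [205.7 163.9] [0.5657 0.1286 0.056 ]
side fixture 0.89 [275.8 199. ] [0.5741 0.0327 0.    ]
side fixture 0.75 [290.6 183.7] [0.6357 0.0655 0.    ]
side tool_tray 0.91 [313.4 370.1] [ 0.4425 -0.3864  0.    ]
side spanner_mid 0.75 [283.4 180.8] [0.5876 0.0218 0.0725]
side spanner_mid 0.72 [259.7 186.8] [0.5255 0.0284 0.0725]
side spanner_mid 0.47 [163.4 186.5] [0.3106 0.1314 0.0725]
side clamp_a 0.82 [260.3 177.3] [0.5717 0.1231 0.    ]
side clamp_a 0.74 [275.9 201. ] [0.5712 0.0263 0.    ]
side clamp_a 0.67 [295.6 232.7] [ 0.568  -0.0866 -0.    ]
side bolt_a_nut 0.49 [273.8 217.2] [ 0.5112 -0.0773  0.079 ]
side cap_a_grip 0.78 [283.2 212.5] [ 0.545  -0.0602  0.06  ]
side cap_a_grip 0.7 [248.8 164.4] [0.5393 0.1255 0.06  ]
side cap_a_grip 0.69 [273.7 200.1] [ 0.5422 -0.0156  0.06  ]
side clamp_a_hinge 0.66 [311.8 209.9] [ 0.6119 -0.0792  0.056 ]
```

Run:
```python
from h import *
a=cv2.imread("pics/top0.png")[120:210,145:345]; cv2.imwrite("pics/topc.png",cv2.resize(a,None,fx=4,fy=4,interpolation=cv2.INTER_CUBIC))
a=cv2.imread("pics/side0.png")[120:270,200:350]; cv2.imwrite("pics/sidec.png",cv2.resize(a,None,fx=4,fy=4,interpolation=cv2.INTER_CUBIC))
```

```text
(no output)
```

View pics/topc.png

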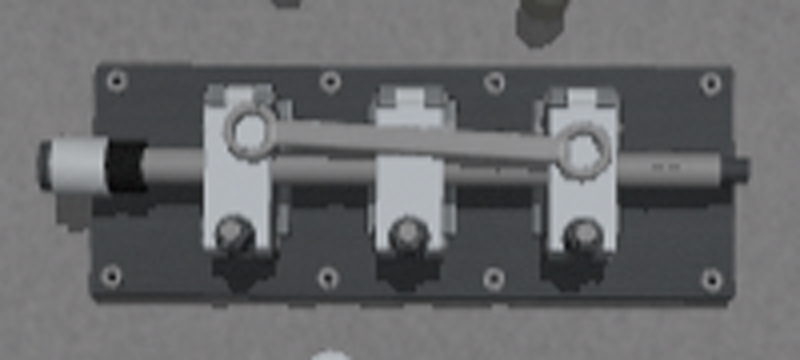

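View pics/sidec.png

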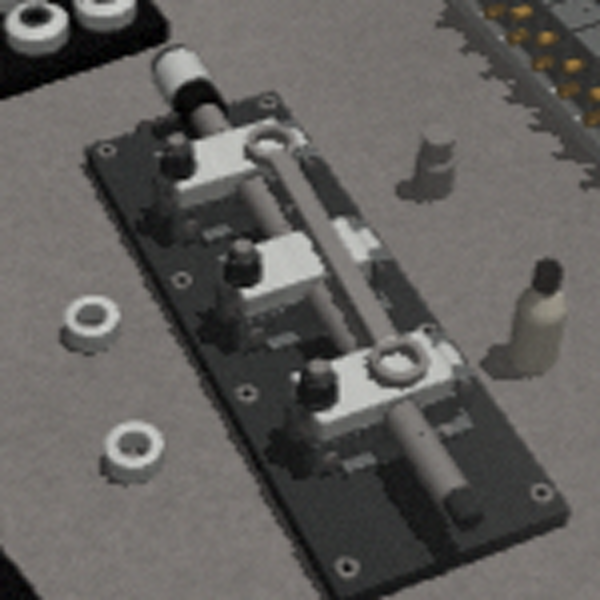

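Run:
```python
from h import *
p=bot.camera("top"); s=bot.camera("side")
f=lambda x,y:(145+(x+.5)/4-.5,120+(y+.5)/4-.5)
g=lambda x,y:(200+(x+.5)/4-.5,120+(y+.5)/4-.5)
L=onz(p,f(251,131),.077);Rr=onz(p,f(583,152),.077)
print("rings top",L,Rr,(L+Rr)/2,np.degrees(np.arctan2(*(L-Rr)[:2])))
L=onz(s,g(272,143),.077);Rr=onz(s,g(399,358),.077)
print("rings side",L,Rr,(L+Rr)/2)
for q in [(234,228),(408,228),(585,230)]: print("boltend top",onz(p,f(*q),.094))
for q in [(178,142),(244,247),(319,369)]: print("boltend side",onz(s,g(*q),.094))
for q in [(117,81),(112,277),(711,83),(711,280)]: print("screw",onz(p,f(*q),.018))
t=bot.cut_out("tool_tray","top")
for d in t[:2]: 
    m=d["region"].astype(np.uint8); print(d["conf"],d["extent"],cv2.minAreaRect(cv2.findNonZero(m)))
    b=cv2.boxPoints(cv2.minAreaRect(cv2.findNonZero(m)))
    bb=[onz(p,q,.017) for q in b]; print(np.round(bb,3),np.mean(bb,0))
```

```text
rings top [0.590465   0.12167477 0.077     ] [ 0.57460108 -0.07813948  0.077     ] [0.58253304 0.02176765 0.077     ] 4.53938005650027
rings side [0.59124355 0.11908427 0.077     ] [ 0.57637819 -0.07949888  0.077     ] [0.58381087 0.01979269 0.077     ]
boltend top [0.5295531  0.12974104 0.094     ]
boltend top [0.52806657 0.02703977 0.094     ]
boltend top [ 0.52537666 -0.0770242   0.094     ]
boltend side [0.52854668 0.12912118 0.094     ]
boltend side [0.52654947 0.0253314  0.094     ]
boltend side [ 0.52366443 -0.07962121  0.094     ]
screw [0.63530132 0.21545885 0.018     ]
screw [0.5087427  0.21820176 0.018     ]
screw [ 0.62789587 -0.16542308  0.018     ]
screw [ 0.5015287  -0.16207074  0.018     ]
0.62 [200.8, 175.4, 209.6, 184.3] ((203.0, 178.5), (9.0, 8.0), 90.0)
[[0.546 0.151 0.017]
 [0.546 0.13  0.017]
 [0.523 0.131 0.017]
 [0.523 0.151 0.017]] [0.53435093 0.14074931 0.017     ]
0.57 [384.1, 148.7, 438.1, 276.4] ((409.3931579589844, 213.11508178710938), (125.65459442138672, 53.62990188598633), 87.87889862060547)
[[ 0.597 -0.312  0.017]
 [ 0.6   -0.448  0.017]
 [ 0.285 -0.444  0.017]
 [ 0.282 -0.311  0.017]] [ 0.44135361 -0.37858275  0.017     ]
```

Look-alikes in the top view: the big double ring spanner across the caps at (247,156), and a small loose spanner on the bench at (183,268). I want the big one, and the crop confirms its two ring ends. For trays, the empty grey-rimmed one at (409,213) is the target; the ring tray at (107,212) and the deep box at (500,185) are not.

The spanner middle is about (0.583, 0.021). I'll grip it 40 mm to the right of that, in the gap between clamps.

```bash
python3 -m inch '0 0 0 -26 0 -49 0;0 0 0 -26 0 -49 0;0 0 0 -26 0 -49 0;0 0 0 -26 0 -49 0;0 0 0 -26 0 -49 0;0 0 0 -26 0 -49 0;0 0 0 -26 0 -49 0;0 0 0 -26 0 -49 0;0 0 0 -26 0 -49 0;0 0 0 -26 0 -49 0;0 0 0 -26 0 -49 0'
python3 -m inch '0 10 0 0 0 0 0;0 10 0 0 0 0 0;0 10 0 0 0 0 0;0 10 0 0 0 0 0;0 10 0 0 0 0 0;0 10 0 0 0 0 0;0 10 0 0 0 0 0;0 0.7 0 0 0 0 0; 0 0 0 0 0 0 0'
cat > goto.py <<'E'
import sys
from h import *
def show(tx,ty,tz,yaw=None):
    o,p,r=st(); d=r.inv().apply(np.array([tx,ty,tz])-p)*1000
    x=r.as_matrix()[:,0]
    print("t",round(o["clock"],2),"tcp",p.round(4),"yaw",round(float(np.degrees(np.arctan2(x[1],x[0]))),2),"down",r.as_matrix()[:,1].round(3),"tool d mm",d.round(1),"F",np.round(o["ft_force"],1),"grip",round(o["grip_width"],4),"q",np.round(o["joint_pos"],2))
if __name__=="__main__": show(*map(float,sys.argv[1:4]))
E
python3 goto.py .580 -.019 .066
python3 - <<'E'
from h import *
for c in ("wrist","top"):
    p=bot.camera(c); cv2.imwrite(f"pics/{c}1.png",p["color"])
E
```

```text
clock: 2.48
eef_pos: [0.5805, -0.0235, 0.1965]
tool_rot: [0.592, 0.386, -0.386, -0.592]
ft_force: [0.8, 0.9, 1.6]
grip_width: 0.0854
clock: 3.6
eef_pos: [0.5795, -0.0219, 0.1963]
tool_rot: [-0.707, 0.027, -0.027, 0.707]
ft_force: [0.5, -0.9, 0.2]
grip_width: 0.0854
t 3.6 tcp [ 0.5795 -0.0219  0.1963] yaw -4.39 down [-0.  0. -1.] tool d mm [  0.3 130.3   3. ] F [ 0.5 -0.9  0.2] grip 0.0854 q [-0.04  0.4   0.23  1.4   0.    1.61]
```

View pics/wrist1.png

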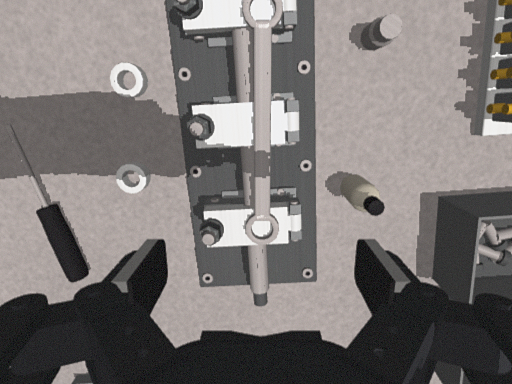

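Run:
```python
from h import *
p=bot.camera("wrist")
for q in [(263,9),(262,229)]: print("ring",onz(p,q,.077))
for q in [(187,8),(197,126),(209,230)]: print("boltend?",onz(p,q,.094))
o,pp,r=st()
print(proj(p,pp+[0,0,-.12]))
```

```text
ring [0.59353437 0.11960349 0.077     ]
ring [ 0.57759278 -0.07875211  0.077     ]
boltend? [0.53309554 0.12064205 0.094     ]
boltend? [0.52895821 0.02881681 0.094     ]
boltend? [ 0.52759914 -0.0687951   0.094     ]
[259.50853725 173.95318744]
```

```bash
python3 -m inch '0 0 0 2 40 3 0;0 0 0 0 40 0 0;0 0 0 0 30 0 0;0 0 0 0 20 0 0;0 0 0 0 0 0 0.5;0 0 0 0 0 0 1;0 0 0 0 0 0 1;0 0 0 0 0 0 1;0 0 0 0 0 0 1;0 0 0 0 0 0 1'
python3 goto.py .580 -.019 .066
```

```text
clock: 5.0
eef_pos: [0.5818, -0.0191, 0.0666]
tool_rot: [0.707, -0.028, 0.028, -0.707]
ft_force: [0.0, -0.3, 0.1]
grip_width: -0.0
t 5.0 tcp [ 0.5818 -0.0191  0.0666] yaw -4.52 down [ 0. -0. -1.] tool d mm [-1.8  0.6 -0. ] F [ 0.  -0.3  0.1] grip -0.0 q [-0.03  0.48  0.01  1.1  -0.    1.62]
```

Run:
```python
from h import *
for c in ("wrist","side","top"):
    p=bot.camera(c); cv2.imwrite(f"pics/{c}2.png",p["color"])
    if c!="wrist":
        a=p["color"][100:280,150:380] if c=="side" else p["color"][110:230,140:340]
        cv2.imwrite(f"pics/{c}2c.png",cv2.resize(a,None,fx=3.4,fy=3.4,interpolation=cv2.INTER_CUBIC))
```

```text
(no output)
```

View pics/wrist2.png

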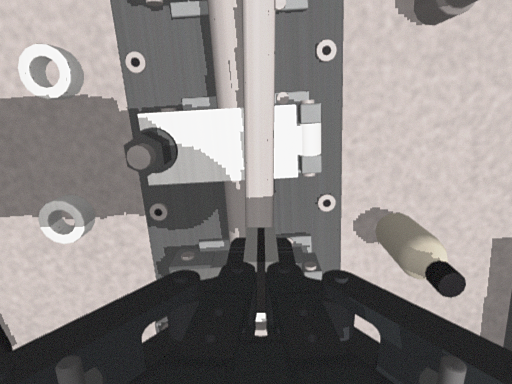

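View pics/side2c.png

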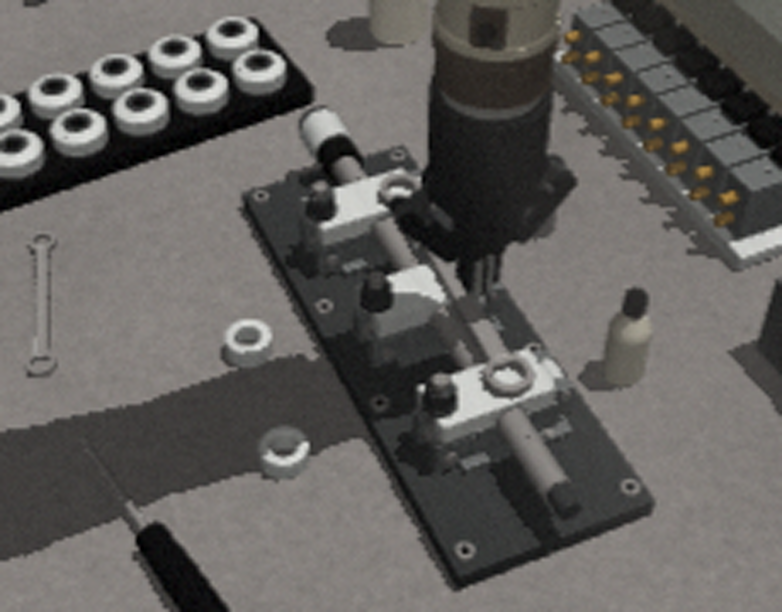

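Run:
```python
import cv2
a=cv2.imread("pics/wrist2.png")[180:360,160:360]; cv2.imwrite("pics/w2c.png",cv2.convertScaleAbs(cv2.resize(a,None,fx=3.3,fy=3.3,interpolation=cv2.INTER_CUBIC),alpha=2.5,beta=20))
a=cv2.imread("pics/side2.png")[150:230,240:330]; cv2.imwrite("pics/s2c.png",cv2.convertScaleAbs(cv2.resize(a,None,fx=6,fy=6,interpolation=cv2.INTER_CUBIC),alpha=2.2,beta=10))
```

```text
(no output)
```

View pics/w2c.png

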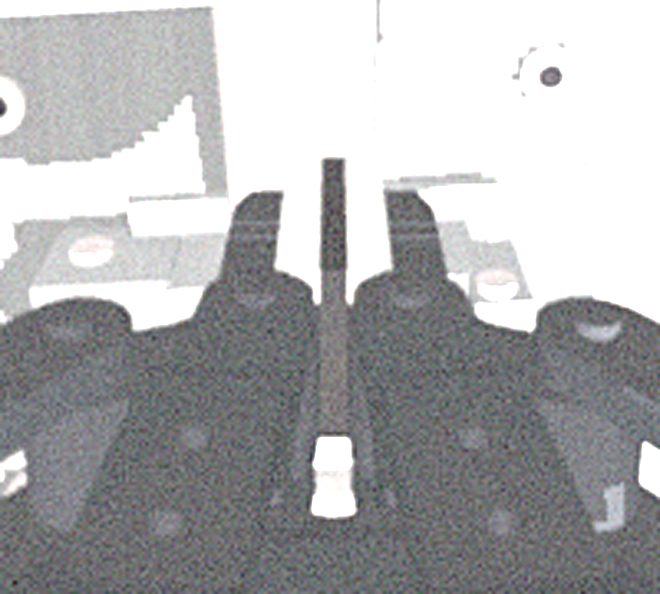

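View pics/s2c.png

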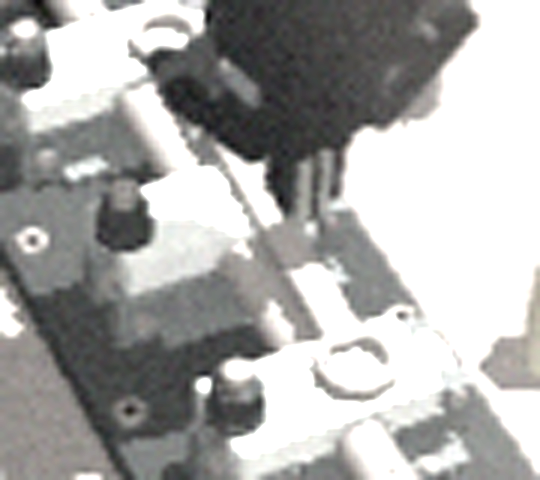

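Run:
```python
from h import *
s=bot.camera("side")
w=bot.camera("wrist")
for z in (.0666,.077,.09,.1,.12):
  q=proj(s,[.5818,-.0191,z]);v=proj(w,[.5818,-.0191,z]); print(z,q.round(1),((q-[240,150]+.5)*6-.5).round(),v.round(1),((v-[160,180]+.5)*3.3).round())
import glob
print(bot.get_obs()["clock"])
```

```text
0.0666 [288.9 194.1] [296. 267.] [259.1 218.2] [329. 128.]
0.077 [289.2 191.2] [298. 250.] [259.  224.8] [328. 149.]
0.09 [289.4 187.5] [299. 227.] [258.9 234. ] [328. 180.]
0.1 [289.7 184.6] [300. 210.] [258.8 242.2] [328. 207.]
0.12 [290.1 178.6] [303. 174.] [258.5 261.9] [327. 272.]
5.25
```

```bash
python3 goto.py .580 -.019 .066; python3 -m inch '0 0 0 0 -10 0 1;0 0 0 0 -15 0 1;0 0 0 0 -15 0 1;0 0 0 0 0 0 1'
python3 goto.py .580 -.019 .066
python3 - <<'E'
from h import *
p=bot.camera("wrist"); cv2.imwrite("pics/w3.png",p["color"])
p=bot.camera("side"); cv2.imwrite("pics/s3.png",cv2.resize(p["color"][100:280,150:380],None,fx=3,fy=3))
E
```

```text
t 5.25 tcp [ 0.5817 -0.0191  0.0663] yaw -4.52 down [-0. -0. -1.] tool d mm [-1.7  0.3  0. ] F [-0.3 -0.6 -0.5] grip 0.0001 q [-0.03  0.48  0.01  1.1  -0.    1.62]
clock: 5.75
eef_pos: [0.5835, -0.0192, 0.1089]
tool_rot: [-0.707, 0.026, -0.03, 0.707]
ft_force: [0.4, 0.5, 1.0]
grip_width: 0.0
t 5.75 tcp [ 0.5835 -0.0192  0.1089] yaw -4.52 down [ 0.005 -0.    -1.   ] tool d mm [-3.7 42.9 -0.1] F [0.4 0.5 1. ] grip 0.0 q [-0.03  0.45  0.07  1.19 -0.    1.62]
```

View pics/w3.png

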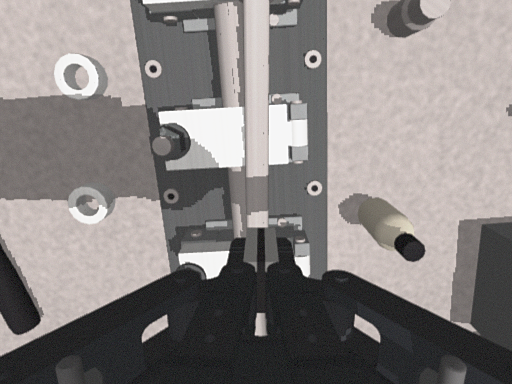

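View pics/s3.png

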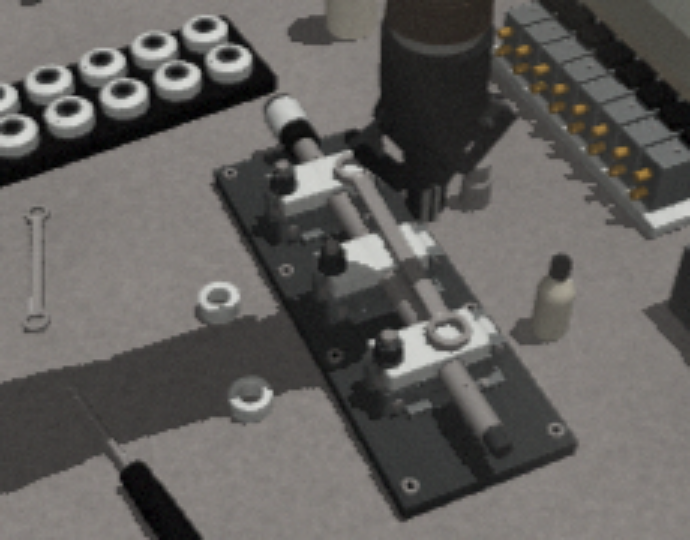

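Run:
```python
from h import *
p=bot.camera("side");o,e,r=st(); a=p["color"].copy()
print(e)
def ov(a,x0,y0,x1,y1,f,pts):
    c=cv2.convertScaleAbs(cv2.resize(a[y0:y1,x0:x1],None,fx=f,fy=f,interpolation=cv2.INTER_CUBIC),alpha=2)
    for X,col in pts:
        q=(proj(p,X)-[x0,y0]+.5)*f; cv2.circle(c,tuple(int(v) for v in q),3,col,-1)
    return c
pts=[(e,(0,0,255)),(e+[0,0,.01],(0,255,0)),(e+[0,0,.02],(255,0,0))]
for z in (.0725,): pts+=[((.5845+.079*t,.0205+t,.077),(255,0,255)) for t in (-.1,-.07,-.04,0,.1)]
cv2.imwrite("pics/s4.png",ov(a,230,130,330,230,6,pts))
p=bot.camera("wrist")
cv2.imwrite("pics/w4.png",ov(p["color"],160,0,380,340,2,pts))
```

```text
[ 0.58152777 -0.01909437  0.10628299]
```

View pics/s4.png

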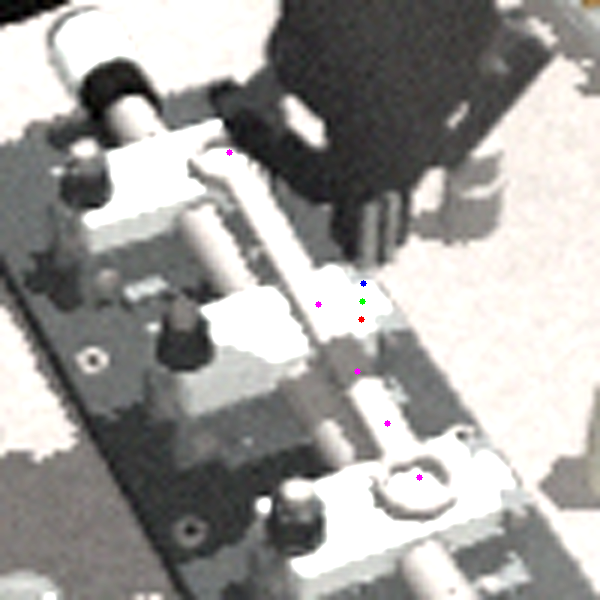

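View pics/w4.png

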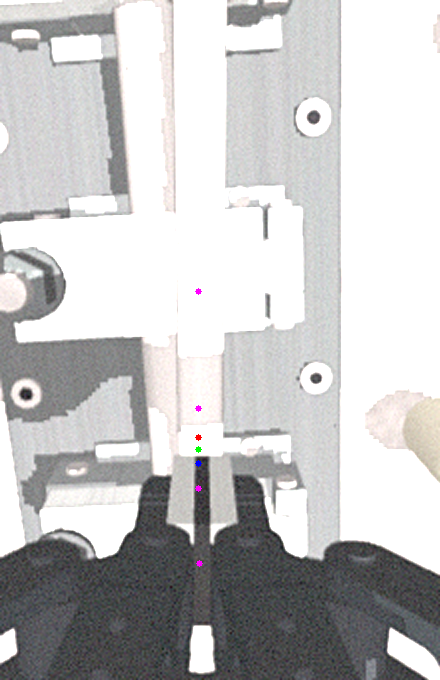

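Run:
```python
from h import *
p=bot.camera("side");o,e,r=st()
print("cam",ray(p,(256,192))[0],e, bot.get_obs()["joint_pos"])
def ov(p,x0,y0,x1,y1,f):
    c=cv2.convertScaleAbs(cv2.resize(p["color"][y0:y1,x0:x1],None,fx=f,fy=f,interpolation=cv2.INTER_CUBIC),alpha=2)
    for h,col in ((0,(0,0,255)),(.02,(0,255,0)),(.03,(255,0,0))):
        P=[e+r.apply([a,-h,b]) for a,b in ((-.01,-.011),(-.01,.011),(.01,.011),(.01,-.011))]
        q=np.array([(proj(p,X)-[x0,y0]+.5)*f for X in P]).astype(int); cv2.polylines(c,[q],True,col,1)
    return c
cv2.imwrite("pics/s5.png",ov(p,260,140,320,200,10))
p=bot.camera("wrist")
cv2.imwrite("pics/w5.png",ov(p,200,180,320,280,5))
p=bot.camera("top"); cv2.imwrite("pics/t5.png",ov(p,190,110,330,210,5))
```

```text
cam [ 0.23510909 -0.59265469  0.79295206] [ 0.58119643 -0.01909133  0.10576958] [-3.28596142e-02  4.53161665e-01  7.07269668e-02  1.18966224e+00
  3.96903122e-05  1.61686345e+00]
```

View pics/s5.png

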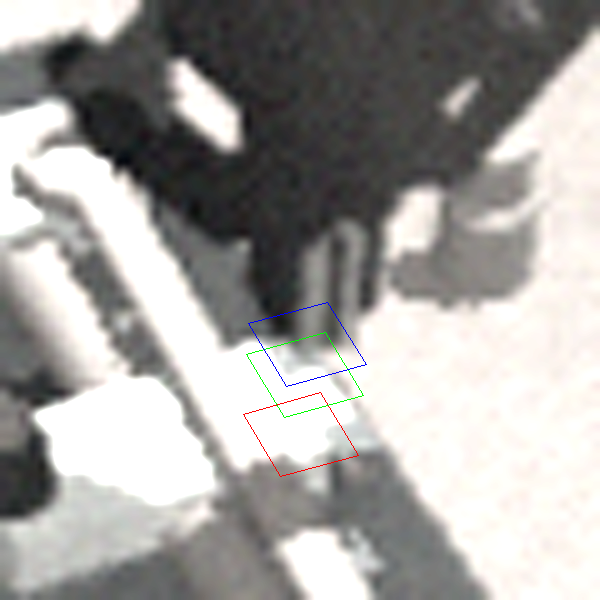

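View pics/w5.png

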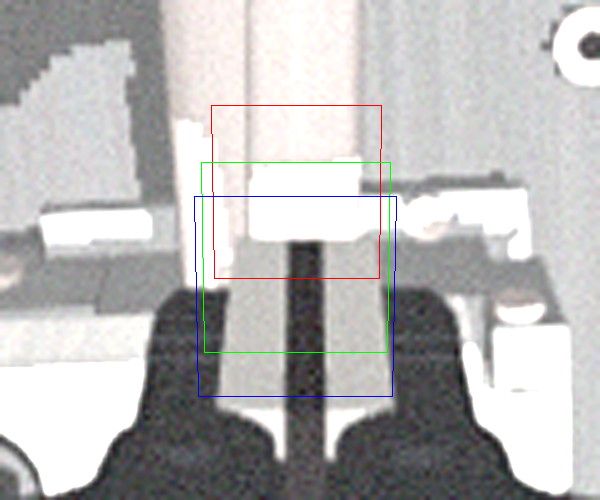

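View pics/t5.png

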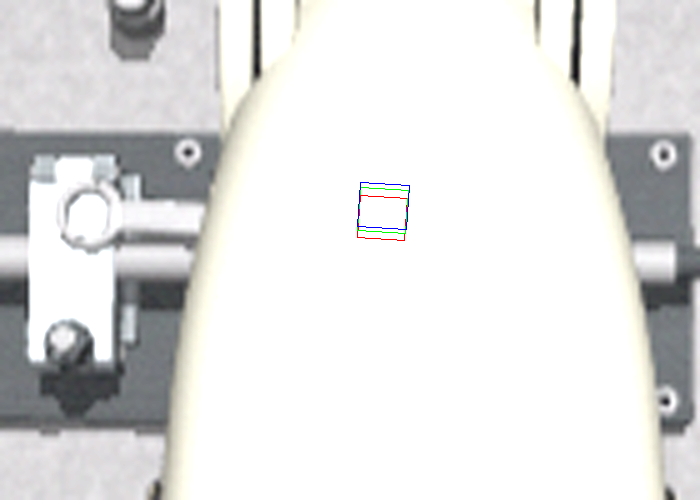

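```bash
python3 -m inch '0 0 0 0 20 0 1;0 0 0 0 20 0 1;0 0 0 0 3 0 1;0 0 0 0 0 0 1'
for i in 1 2; do python3 goto.py .580 -.019 .066; done
python3 -m inch '0 0 0 0 3 0 1;0 0 0 0 0 0 1'; python3 -m inch '0 0 0 0 3 0 1;0 0 0 0 0 0 1';python3 -m inch '0 0 0 0 3 0 1;0 0 0 0 0 0 1'
```

```text
clock: 6.6
eef_pos: [0.5817, -0.0191, 0.0634]
tool_rot: [0.707, -0.028, 0.028, -0.707]
ft_force: [-0.2, -0.1, 1.0]
grip_width: -0.0
t 6.6 tcp [ 0.5817 -0.0191  0.0634] yaw -4.52 down [-0.  0. -1.] tool d mm [-1.7 -2.6 -0. ] F [-0.2 -0.1  1. ] grip -0.0 q [-0.03  0.49  0.01  1.09 -0.    1.62]
t 6.6 tcp [ 0.5817 -0.0191  0.0634] yaw -4.52 down [-0.  0. -1.] tool d mm [-1.7 -2.6 -0. ] F [-0.2 -0.1  1. ] grip -0.0 q [-0.03  0.49  0.01  1.09 -0.    1.62]
clock: 6.85
eef_pos: [0.582, -0.0191, 0.0608]
tool_rot: [-0.707, 0.028, -0.028, 0.707]
ft_force: [0.4, 0.2, -0.6]
grip_width: -0.0001
clock: 7.1
eef_pos: [0.5816, -0.0191, 0.0573]
tool_rot: [0.707, -0.028, 0.028, -0.707]
ft_force: [0.1, 0.2, -0.1]
grip_width: 0.0003
clock: 7.35
eef_pos: [0.5815, -0.0191, 0.0541]
tool_rot: [0.707, -0.028, 0.028, -0.707]
ft_force: [0.1, 0.8, 0.8]
grip_width: -0.0001
```

```bash
for i in 1 ; do python3 -m inch '0 0 0 0 2 0 1;0 0 0 0 0 0 1'| grep -E "pos|ft"; done; python3 -m inch '0 0 0 0 2 0 1;0 0 0 0 0 0 1'| grep -E "pos|ft"
python3 - <<'E'
from h import *
for c in ("wrist","side"):
    p=bot.camera(c); x0,y0=(200,180) if c=="wrist" else (260,140)
    cv2.imwrite(f"pics/{c}6.png",cv2.convertScaleAbs(cv2.resize(p["color"][y0:y0+80,x0:x0+100],None,fx=6,fy=6,interpolation=cv2.INTER_CUBIC),alpha=1.8))
E
```

```text
eef_pos: [0.5816, -0.0191, 0.0522]
ft_force: [-0.1, 0.0, 0.6]
eef_pos: [0.5816, -0.0191, 0.0502]
ft_force: [-0.4, -0.2, 0.6]
```

View pics/side6.png

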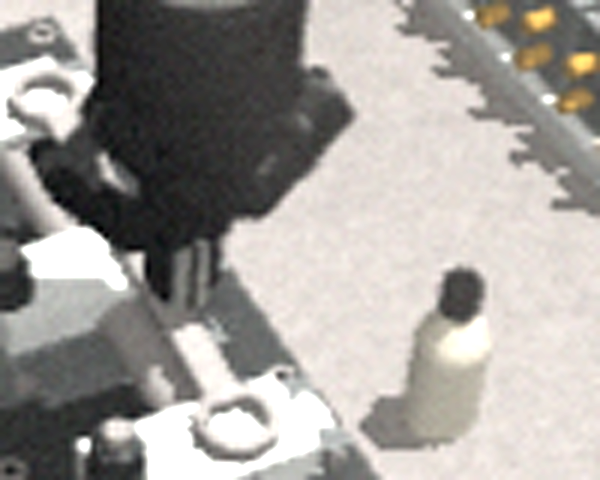

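View pics/wrist6.png

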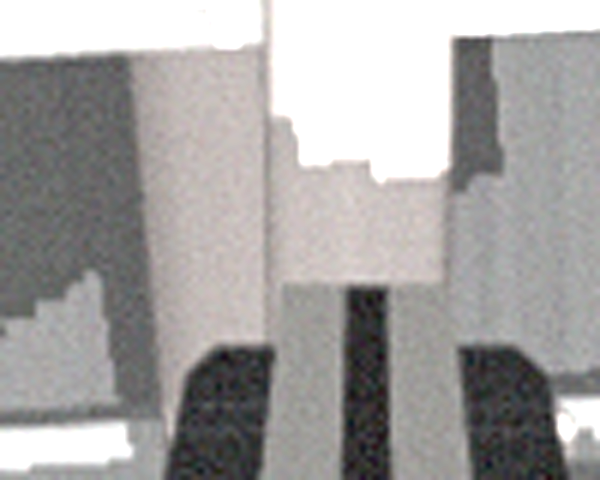

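```bash
for i in a; do python3 -m inch '0 0 0 0 2 0 1;0 0 0 0 0 0 1'| grep -E "pos|ft";  python3 -m inch '0 0 0 0 2 0 1;0 0 0 0 0 0 1'| grep -E "pos|ft"; done
```

```text
eef_pos: [0.5816, -0.0191, 0.0482]
ft_force: [-1.0, -0.2, -0.1]
eef_pos: [0.5816, -0.0191, 0.0462]
ft_force: [0.2, -0.8, -0.7]
```

```bash
python3 -m inch '0 0 0 0 2 0 1;0 0 0 0 0 0 1'| grep -E "pos|ft"
```

```text
eef_pos: [0.5816, -0.0191, 0.0442]
ft_force: [-0.9, -0.1, 0.2]
```

```bash
python3 -m inch '0 0 0 0 2 0 1;0 0 0 0 0 0 1'| grep -E "pos|ft"
```

```text
eef_pos: [0.5818, -0.0191, 0.0423]
ft_force: [-0.0, -0.4, 0.7]
```

```bash
python3 -m inch '0 0 0 0 2 0 1;0 0 0 0 0 0 1'| grep -E "pos|ft"
```

```text
eef_pos: [0.5819, -0.0191, 0.0421]
ft_force: [-4.1, 0.4, 9.3]
```

Run:
```python
from h import *
o,e,r=st();print(e)
def ov(p,x0,y0,x1,y1,f):
    c=cv2.convertScaleAbs(cv2.resize(p["color"][y0:y1,x0:x1],None,fx=f,fy=f,interpolation=cv2.INTER_CUBIC),alpha=2)
    for z,col in ((.077,(0,255,0)),(.085,(255,0,0))):
        P=[[*(e+r.apply([a,0,b]))[:2],z] for a,b in ((-.008,-.011),(-.008,.011),(.008,.011),(.008,-.011))]
        q=np.array([(proj(p,X)-[x0,y0]+.5)*f for X in P]).astype(int); cv2.polylines(c,[q],True,col,1)
    return c
p=bot.camera("side");cv2.imwrite("pics/s7.png",ov(p,260,150,330,210,8))
p=bot.camera("wrist");cv2.imwrite("pics/w7.png",ov(p,200,180,320,280,5))
```

```text
[ 0.58188733 -0.01912061  0.04212202]
```

View pics/s7.png

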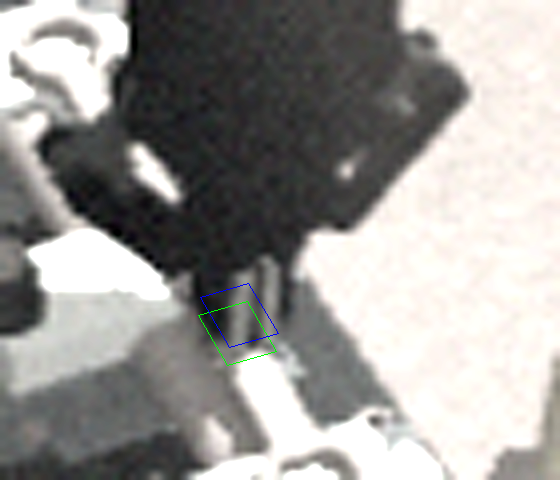

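View pics/w7.png

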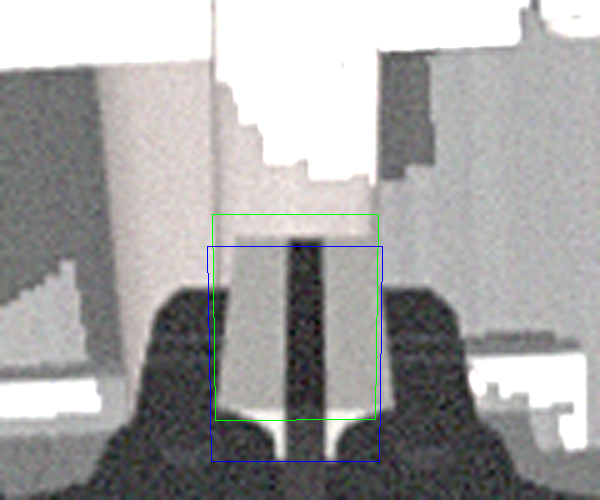

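Contact test: the shut tips touched the 77 mm spanner top at a reported z of 0.042. The real tips are therefore about 35 mm behind the reported TCP, which both pictures agree with. I'll correct for that and regrip.

```bash
python3 -m inch '0 0 0 0 -5 0 0;0 0 0 0 0 0 0;0 0 0 0 0 0 0;0 0 0 0 0 0 0;0 0 0 0 0 0 0'; python3 -m inch '0 0 0 0 8 0 0;0 0 0 0 8 0 0;0 0 0 0 0 0 1;0 0 0 0 0 0 1;0 0 0 0 0 0 1;0 0 0 0 0 0 1;0 0 0 0 0 0 1;0 0 0 0 0 0 1'; python3 goto.py .580 -.019 .066
```

```text
clock: 9.93
eef_pos: [0.5816, -0.0191, 0.0451]
tool_rot: [0.707, -0.028, 0.028, -0.707]
ft_force: [-0.2, -0.1, 0.8]
grip_width: 0.0852
clock: 10.92
eef_pos: [0.582, -0.0191, 0.0299]
tool_rot: [-0.707, 0.028, -0.028, 0.707]
ft_force: [-0.5, 0.5, 3.5]
grip_width: 0.0142
t 10.93 tcp [ 0.582  -0.0191  0.0299] yaw -4.52 down [ 0.001 -0.    -1.   ] tool d mm [ -2.  -36.1  -0. ] F [-0.5  0.5  3.5] grip 0.0142 q [-0.03  0.52 -0.03  1.02  0.    1.62]
```

Gripped, at 14–16 mm. Now I'll lift and check.

```bash
python3 -m inch '0 0 0 0 -10 0 1;0 0 0 0 -30 0 1;0 0 0 0 -40 0 1;0 0 0 0 -40 0 1;0 0 0 0 0 0 1'; python3 goto.py .405 -.378 .15
python3 - <<'E'
from h import *
p=bot.camera("wrist"); cv2.imwrite("pics/w8.png",p["color"])
p=bot.camera("side"); cv2.imwrite("pics/s8.png",p["color"])
E
```

```text
clock: 11.55
eef_pos: [0.5844, -0.0193, 0.1534]
tool_rot: [0.707, -0.025, 0.031, -0.707]
ft_force: [-0.2, -0.6, -1.6]
grip_width: 0.0143
t 11.55 tcp [ 0.5844 -0.0193  0.1534] yaw -4.53 down [ 0.008 -0.    -1.   ] tool d mm [-150.5    2.1 -371.8] F [-0.2 -0.6 -1.6] grip 0.0143 q [-0.03  0.42  0.15  1.29 -0.    1.62]
```

View pics/w8.png

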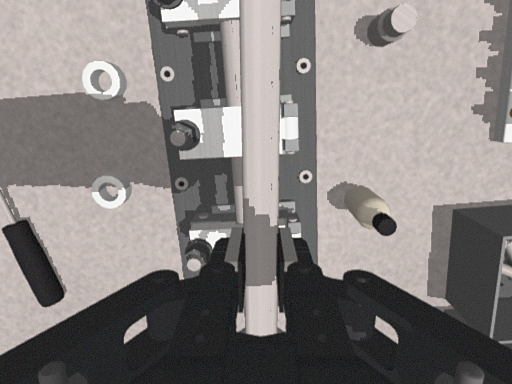

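View pics/s8.png

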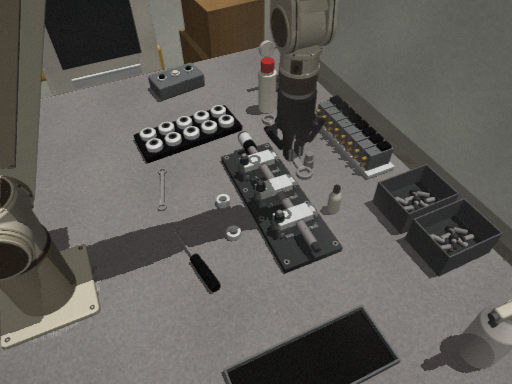

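```bash
python3 -m inch '0 0 0 -19 0 -46.5 1;0 0 0 -19 0 -46.5 1;0 0 0 -19 0 -46.5 1;0 0 0 -19 0 -46.5 1;0 0 0 -19 0 -46.5 1;0 0 0 -19 0 -46.5 1;0 0 0 -19 0 -46.5 1;0 0 0 -19 0 -46.5 1;0 0 0 0 0 0 1'; python3 -m inch '0 10 0 0 0 0 1;0 10 0 0 0 0 1;0 10 0 0 0 0 1;0 10 0 0 0 0 1;0 10 0 0 0 0 1;0 10 0 0 0 0 1;0 10 0 0 0 0 1;0 10 0 0 0 0 1;0 6 0 0 0 0 1;0 0 0 0 0 0 1'
python3 goto.py .402 -.379 .15
python3 - <<'E'
from h import *
p=bot.camera("wrist"); cv2.imwrite("pics/w9.png",p["color"])
p=bot.camera("top"); cv2.imwrite("pics/t9.png",p["color"])
E
```

```text
clock: 12.78
eef_pos: [0.3979, -0.3799, 0.1468]
tool_rot: [-0.706, 0.031, -0.029, 0.707]
ft_force: [-0.4, 0.0, -2.5]
grip_width: 0.0143
clock: 14.02
eef_pos: [0.4005, -0.3762, 0.1477]
tool_rot: [-0.498, 0.503, -0.5, 0.498]
ft_force: [-1.0, 0.7, -1.9]
grip_width: 0.0141
t 14.03 tcp [ 0.4005 -0.3762  0.1477] yaw -90.38 down [-0.002  0.003 -1.   ] tool d mm [ 2.8 -2.3  1.5] F [-1.   0.7 -1.9] grip 0.0141 q [-0.75  0.37  0.05  1.26  0.    2.39]
```

View pics/w9.png

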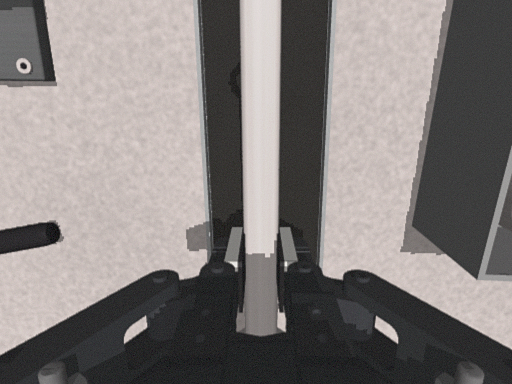

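View pics/t9.png

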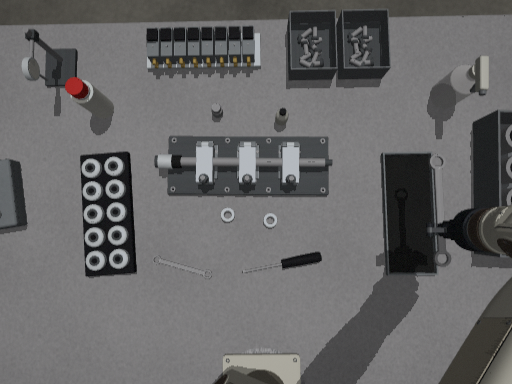

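Run:
```python
from h import *
p=bot.camera("top")
for z in (.17,.18,.19): print(z,onz(p,(437,161),z),onz(p,(443,258),z))
w=bot.camera("wrist")
for q in [(198,60),(330,60),(206,200),(326,200)]: print(onz(w,q,.017))
```

```text
0.17 [ 0.54668057 -0.38619759  0.17      ] [ 0.33954042 -0.38853531  0.17      ]
0.18 [ 0.54512771 -0.38176659  0.18      ] [ 0.34037185 -0.3840774   0.18      ]
0.19 [ 0.54357485 -0.37733559  0.19      ] [ 0.34120327 -0.3796195   0.19      ]
[ 0.50671756 -0.32180221  0.017     ]
[ 0.50588336 -0.44203973  0.017     ]
[ 0.37310042 -0.32196541  0.017     ]
[ 0.37228985 -0.44492113  0.017     ]
```

```bash
python3 -m inch '0 0 0 4 30 0 1;0 0 0 0 30 0 1;0 0 0 0 30 0 1;0 0 0 0 30 0 1;0 0 0 0 30 0 1;0 0 0 0 20 0 1;0 0 0 0 0 0 1;0 0 0 0 0 0 1'; python3 goto.py .402 -.379 -.03
python3 - <<'E'
from h import *
p=bot.camera("wrist"); cv2.imwrite("pics/w10.png",p["color"])
p=bot.camera("side"); cv2.imwrite("pics/s10.png",cv2.resize(p["color"][260:384,180:430],None,fx=3,fy=3))
E
```

```text
clock: 15.22
eef_pos: [0.4014, -0.3825, -0.0198]
tool_rot: [0.498, -0.502, 0.503, -0.498]
ft_force: [0.2, -0.7, -2.4]
grip_width: 0.0143
t 15.22 tcp [ 0.4014 -0.3825 -0.0198] yaw -90.51 down [ 0.001 -0.001 -1.   ] tool d mm [-3.5 10.2  0.5] F [ 0.2 -0.7 -2.4] grip 0.0143 q [-0.76  0.53 -0.17  0.87  0.    2.39]
```

View pics/w10.png

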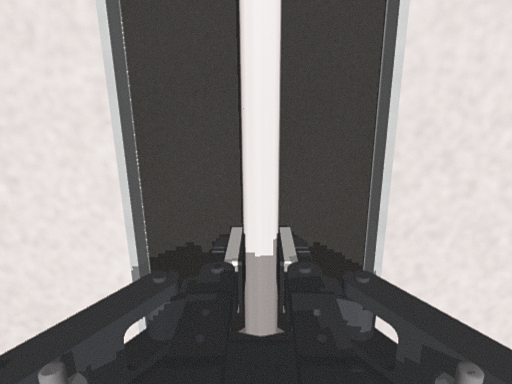

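View pics/s10.png

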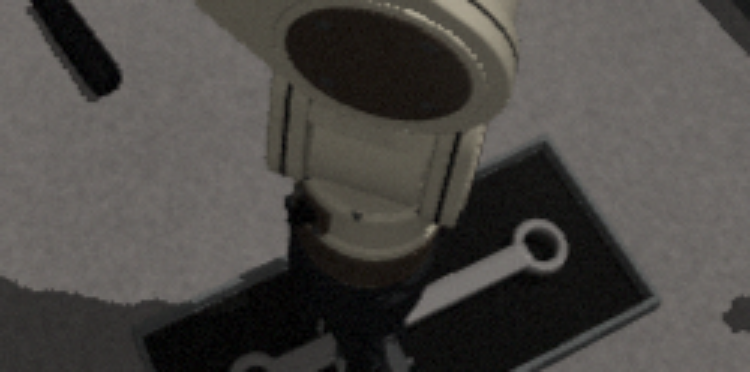

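```bash
python3 -m inch '0 0 0 0 5 0 1;0 0 0 0 3 0 1;0 0 0 0 0 0 1'
```

```text
clock: 15.7
eef_pos: [0.4006, -0.3817, -0.0289]
tool_rot: [-0.498, 0.503, -0.502, 0.498]
ft_force: [-0.5, -0.5, -1.5]
grip_width: 0.0143
```

```bash
python3 -m inch '0 0 0 0 3 0 1;0 0 0 0 0 0 1'
```

```text
clock: 15.95
eef_pos: [0.4011, -0.3822, -0.0304]
tool_rot: [0.498, -0.502, 0.503, -0.498]
ft_force: [-2.1, 3.0, 4.9]
grip_width: 0.0144
```

Contact with the floor. I'll release partway, because the tray walls are close, then lift.

```bash
python3 -m inch '0 0 0 0 0 0 0.6;0 0 0 0 0 0 0.6;0 0 0 0 0 0 0.6;0 0 0 0 -10 0 0.6;0 0 0 0 -30 0 0.6;0 0 0 0 -60 0 0.6;0 0 0 0 -60 0 1;0 0 0 0 -50 0 1;0 0 0 0 0 0 1'; python3 goto.py .55 .13 .15
python3 - <<'E'
from h import *
p=bot.camera("wrist"); cv2.imwrite("pics/w11.png",p["color"])
p=bot.camera("side"); cv2.imwrite("pics/s11.png",p["color"])
for d in bot.spot_point("spanner_mid","side")[:3]: print(d["conf"],d["point"],onz(p,d["point"],.0095))
E
```

```text
clock: 17.08
eef_pos: [0.4034, -0.3844, 0.1846]
tool_rot: [0.498, -0.498, 0.506, -0.498]
ft_force: [0.0, -0.9, -0.2]
grip_width: 0.0001
t 17.07 tcp [ 0.4034 -0.3844  0.1846] yaw -90.53 down [ 0.008 -0.008 -1.   ] tool d mm [-516.    31.7  141.6] F [ 0.  -0.9 -0.2] grip 0.0001 q [-0.76  0.35  0.12  1.33 -0.    2.39]
0.88 [312.7, 367.8] [ 0.4409308  -0.38468812  0.0095    ]
0.66 [164.3, 186.9] [0.31897807 0.19224126 0.0095    ]
```

View pics/s11.png

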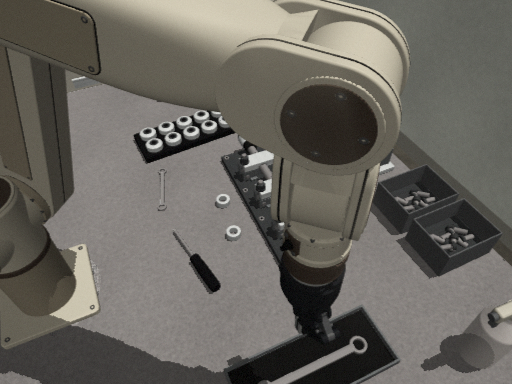

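View pics/w11.png

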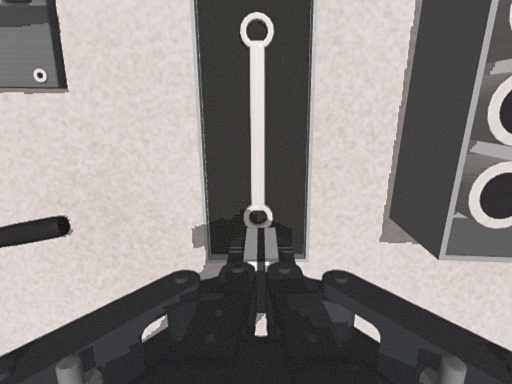

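```bash
python3 -m inch '0 -10 0 0 0 0 1;0 -10 0 0 0 0 1;0 -10 0 0 0 0 1;0 -10 0 0 0 0 1;0 -10 0 0 0 0 1;0 -10 0 0 0 0 1;0 -10 0 0 0 0 1;0 -10 0 0 0 0 1;0 -10 0 0 0 0 1'; python3 -m inch '0 -10 0 0 0 0 1;0 -10 0 0 0 0 1;0 -10 0 0 0 0 1;0 -10 0 0 0 0 1;0 -10 0 0 0 0 1;0 -10 0 0 0 0 1;0 -10 0 0 0 0 1;0 -10 0 0 0 0 1;0 -10 0 0 0 0 1;0 0 0 0 0 0 1'; python3 goto.py .572 .130 .15
```

```text
clock: 18.35
eef_pos: [0.3997, -0.3809, 0.176]
tool_rot: [-0.706, 0.002, 0.0, 0.708]
ft_force: [-0.3, -0.6, 0.3]
grip_width: -0.0002
clock: 19.6
eef_pos: [0.3999, -0.3811, 0.1764]
tool_rot: [-0.501, -0.497, 0.497, 0.504]
ft_force: [-0.3, -0.1, -0.5]
grip_width: -0.0003
t 19.6 tcp [ 0.3999 -0.3811  0.1764] yaw 89.36 down [-0.003  0.003 -1.   ] tool d mm [ 512.9   27.3 -166.5] F [-0.3 -0.1 -0.5] grip -0.0003 q [-0.76  0.36  0.11  1.33 -0.   -0.75]
```

```bash
python3 -m inch '0 0.6 0 57 3 -18.5 1;0 0 0 57 3 -18.5 1;0 0 0 57 3 -18.5 1;0 0 0 57 3 -18.5 1;0 0 0 57 3 -18.5 1;0 0 0 57 3 -18.5 1;0 0 0 57 3 -18.5 1;0 0 0 57 3 -18.5 1;0 0 0 57 3 -18.5 1;0 0 0 0 0 0 1;0 0 0 0 0 0 1'; python3 goto.py .562 .130 .041
python3 - <<'E'
from h import *
p=bot.camera("wrist"); cv2.imwrite("pics/w12.png",p["color"])
p=bot.camera("top"); cv2.imwrite("pics/t12.png",p["color"])
for d in bot.spot_point("bolt_a_nut","top")+[0]:
  if d: print(d["conf"],d["point"],onz(p,d["point"],.079))
E
```

```text
clock: 20.98
eef_pos: [0.5758, 0.1278, 0.1502]
tool_rot: [-0.505, -0.494, 0.496, 0.505]
ft_force: [0.3, 0.4, -0.8]
grip_width: 0.0002
t 20.98 tcp [0.5758 0.1278 0.1502] yaw 88.82 down [-0.003 -0.001 -1.   ] tool d mm [  2.1 109.2  13.6] F [ 0.3  0.4 -0.8] grip 0.0002 q [ 0.22  0.44  0.17  1.3  -0.    0.24]
0.59 [245.4, 165.4] [0.55706244 0.03012427 0.079     ]
0.54 [290.8, 178.2] [ 0.52459923 -0.07799639  0.079     ]
0.36 [208.2, 162.2] [0.56616257 0.11950952 0.079     ]
```

View pics/w12.png

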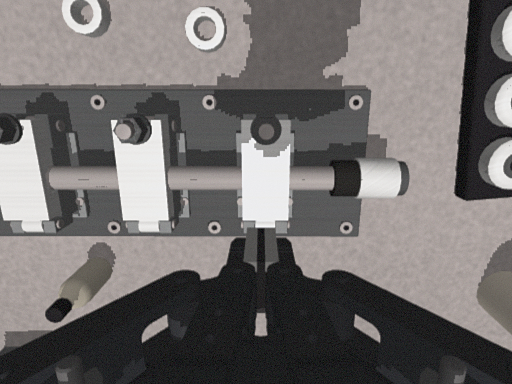

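Run:
```python
from h import *
p=bot.camera("wrist")
for q in [(266,130),(125,131)]: print(onz(p,q,.094))
```

```text
[0.52917902 0.13027596 0.094     ]
[0.52762342 0.026874   0.094     ]
```

```bash
python3 -m inch '0 0 0 2 30 10 1;0 0 0 0 30 0 1;0 0 0 0 30 0 1;0 0 0 0 19 0 1;0 0 0 0 0 0 1;0 0 0 0 0 0 1'; python3 goto.py .550 .130 .041
python3 - <<'E'
from h import *
p=bot.camera("wrist"); cv2.imwrite("pics/w13.png",p["color"])
p=bot.camera("side"); cv2.imwrite("pics/s13.png",cv2.resize(p["color"][100:280,180:380],None,fx=3,fy=3))
E
```

```text
clock: 21.92
eef_pos: [0.5676, 0.1295, 0.0435]
tool_rot: [0.506, 0.495, -0.494, -0.505]
ft_force: [0.4, 0.1, 1.3]
grip_width: -0.0
t 21.93 tcp [0.5676 0.1295 0.0435] yaw 88.8 down [ 0.002  0.    -1.   ] tool d mm [ 0.1  2.5 17.6] F [0.4 0.1 1.3] grip -0.0 q [ 0.22  0.5  -0.02  1.04  0.    0.25]
```

View pics/w13.png

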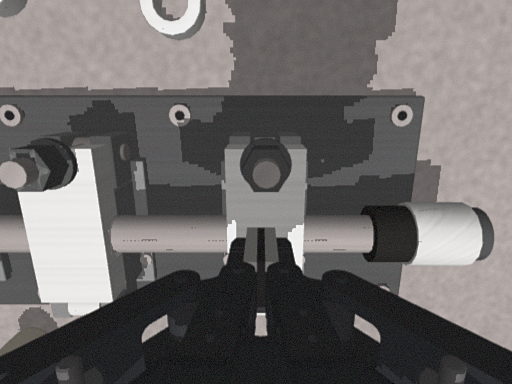

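View pics/s13.png

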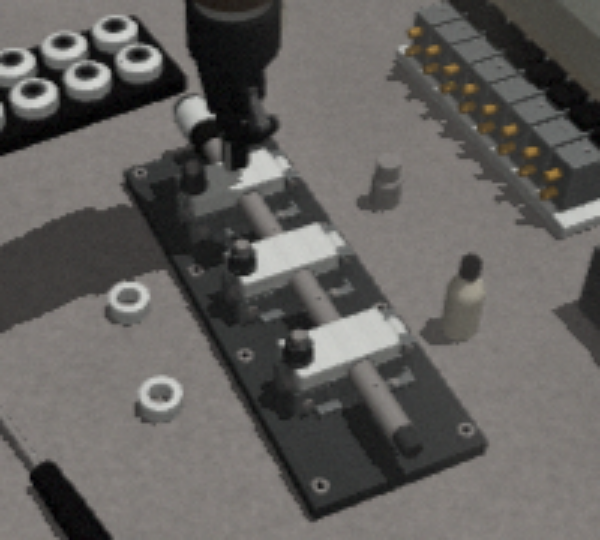

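```bash
python3 -m inch '0 0 0 0 1 7 1;0 0 0 0 0 5 1;0 0 0 0 0 2 1;0 0 0 0 0 0 1'|grep -E "pos|ft"; python3 -m inch '0 0 0 0 0 2 1;0 0 0 0 0 0 1'|grep -E "pos|ft"
```

```text
eef_pos: [0.5526, 0.1305, 0.0415]
ft_force: [-0.1, 0.5, -0.0]
eef_pos: [0.5507, 0.1304, 0.0413]
ft_force: [0.2, 0.2, -0.3]
```

```bash
python3 -m inch '0 0 0 0 0 2 1;0 0 0 0 0 0 1'|grep -E "pos|ft"
```

```text
eef_pos: [0.5493, 0.1304, 0.0415]
ft_force: [1.1, 0.8, -1.5]
```

```bash
python3 -m inch '0 0 0 0 0 2 1;0 0 0 0 0 0 1'|grep -E "pos|ft"
```

```text
eef_pos: [0.5487, 0.1304, 0.0417]
ft_force: [5.7, -0.0, -2.8]
```

The left bolt resisted with 5.7 N at the nut and under 1 mm of travel, so it's tight. Next is the middle one.

```bash
python3 -m inch '0 0 0 0 0 -14 1;0 0 0 -35 0 0 1;0 0 0 -35 0 0 1;0 0 0 -34 0 0 1;0 0 0 0 0 0 1;0 0 0 0 0 0 1'|grep -E "clock|pos|ft"; python3 goto.py .549 .0265 .041;  python3 - <<'E'
from h import *
p=bot.camera("wrist"); cv2.imwrite("pics/w14.png",p["color"])
E
```

```text
clock: 24.02
eef_pos: [0.5584, 0.0265, 0.0413]
ft_force: [0.8, 0.2, 0.1]
t 24.02 tcp [0.5584 0.0265 0.0413] yaw 88.87 down [-0.001  0.001 -1.   ] tool d mm [-0.2  0.4  9.4] F [0.8 0.2 0.1] grip 0.0004 q [ 0.05  0.47 -0.09  1.02  0.    0.07]
```

View pics/w14.png

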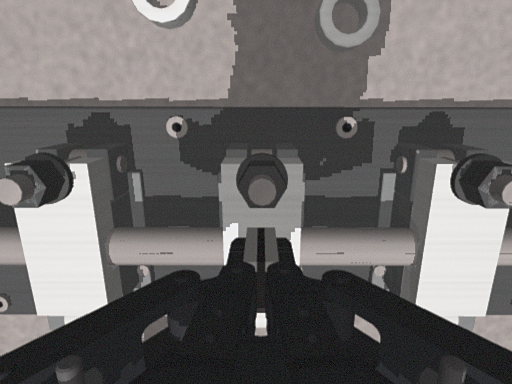

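Aligned, with the middle nut at (262,180). Tapping it now.

```bash
python3 -m inch '0 0 0 0 0 7 1;0 0 0 0 0 2 1;0 0 0 0 0 2 1;0 0 0 0 0 0 1'|grep -E "pos|ft"
```

```text
eef_pos: [0.5476, 0.0267, 0.0415]
ft_force: [0.5, 0.6, 0.3]
```

```bash
python3 -m inch '0 0 0 0 0 2 1;0 0 0 0 0 0 1'|grep -E "pos|ft"
```

```text
eef_pos: [0.5459, 0.0265, 0.0415]
ft_force: [-0.2, -0.4, 0.8]
```

```bash
python3 -m inch '0 0 0 0 0 2 1;0 0 0 0 0 0 1'|grep -E "pos|ft"
```

```text
eef_pos: [0.5437, 0.0264, 0.0414]
ft_force: [-0.4, 0.6, 0.7]
```

```bash
python3 -m inch '0 0 0 0 0 2 1;0 0 0 0 0 0 1'|grep -E "pos|ft"
```

```text
eef_pos: [0.5415, 0.0265, 0.0414]
ft_force: [0.8, -0.5, 0.1]
```

```bash
python3 -m inch '0 0 0 0 0 2 1;0 0 0 0 0 0 1'|grep -E "pos|ft"
python3 - <<'E'
from h import *
p=bot.camera("wrist"); cv2.imwrite("pics/w15.png",p["color"])
p=bot.camera("side"); cv2.imwrite("pics/s15.png",cv2.resize(p["color"][120:260,190:350],None,fx=4,fy=4))
E
```

```text
eef_pos: [0.5395, 0.0266, 0.0413]
ft_force: [-0.6, 0.1, -0.1]
```

View pics/w15.png

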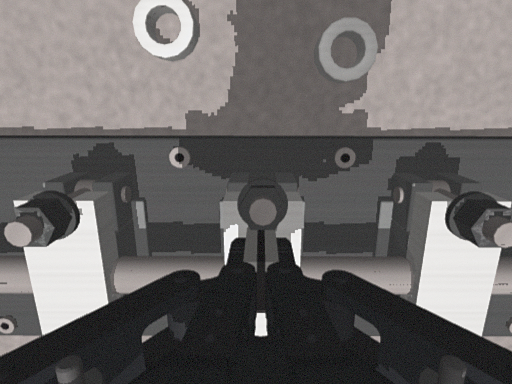

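View pics/s15.png

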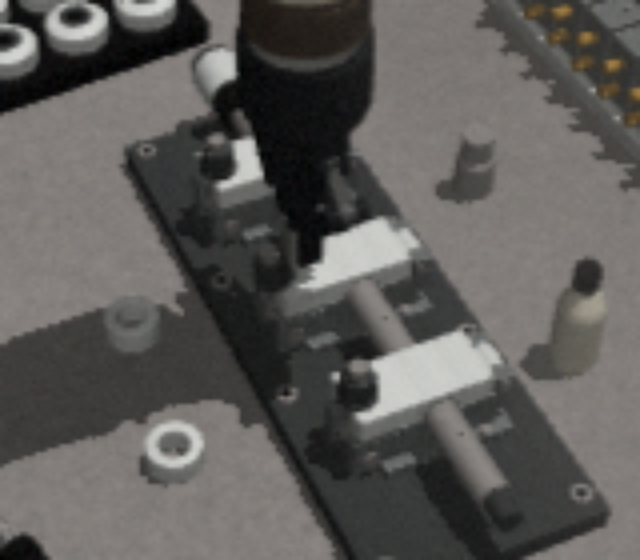

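The middle bolt moved about 8 mm at under 1 N. In the picture its end is at (262,212), while its neighbours are at row 233. So the middle one is loose. I'll still tap the right bolt, as the task asks.

```bash
python3 -m inch '0 0 0 0 0 -17 1;0 0 0 -35 0 0 1;0 0 0 -35 0 0 1;0 0 0 -34 0 0 1;0 0 0 0 0 0 1;0 0 0 0 0 0 1'|grep -E "clock|pos|ft"; python3 goto.py .547 -.0783 .041
```

```text
clock: 26.42
eef_pos: [0.5545, -0.0775, 0.0412]
ft_force: [0.1, 0.5, 0.0]
t 26.43 tcp [ 0.5545 -0.0775  0.0412] yaw 88.86 down [-0.     0.001 -1.   ] tool d mm [-1.   0.2  7.5] F [0.1 0.5 0. ] grip -0.0002 q [-0.14  0.47 -0.09  1.02  0.   -0.12]
```

```bash
python3 -m inch '0 0 0 0 0 5 1;0 0 0 0 0 2 1;0 0 0 0 0 2 1;0 0 0 0 0 0 1'|grep -E "pos|ft"
```

```text
eef_pos: [0.5456, -0.0772, 0.0415]
ft_force: [0.0, 0.1, -0.9]
```

```bash
python3 -m inch '0 0 0 0 0 2 1;0 0 0 0 0 0 1'|grep -E "pos|ft"
```

```text
eef_pos: [0.5446, -0.0774, 0.0416]
ft_force: [2.2, 0.5, -1.2]
```

```bash
python3 -m inch '0 0 0 0 0 2 1;0 0 0 0 0 0 1'|grep -E "pos|ft"
```

```text
eef_pos: [0.5442, -0.0774, 0.0418]
ft_force: [6.5, 1.2, -3.5]
```

The right bolt is tight too: 6.5 N with under 1 mm of travel. Back to the middle one to swing it clear.

```bash
python3 -m inch '0 0 0 0 0 -14 1;0 0 0 35 0 0 1;0 0 0 35 0 0 1;0 0 0 34 0 0 1;0 0 0 0 3 0 1;0 0 0 0 0 0 1'|grep -E "clock|pos|ft"; python3 -m inch '0 0 0 0 0 12 1;0 0 0 0 0 5 1;0 0 0 0 0 5 1;0 0 0 0 0 4 1;0 0 0 0 0 4 1;0 0 0 0 0 4 1;0 0 0 0 0 0 1'
python3 - <<'E'
from h import *
p=bot.camera("wrist"); cv2.imwrite("pics/w16.png",p["color"])
E
```

```text
clock: 28.18
eef_pos: [0.5569, 0.0258, 0.0379]
ft_force: [-0.1, -0.6, -0.1]
clock: 29.05
eef_pos: [0.5233, 0.027, 0.0384]
tool_rot: [-0.505, -0.495, 0.495, 0.505]
ft_force: [1.0, -0.3, 0.2]
grip_width: 0.0004
```

View pics/w16.png

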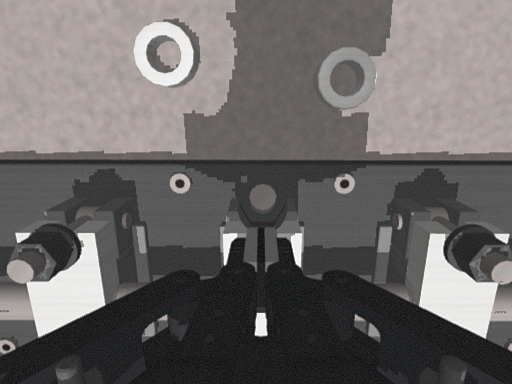

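Pushing works: the bolt is leaning, with its end at (262,197). I'll keep going.

```bash
python3 -m inch '0 0 0 0 0 4 1;0 0 0 0 0 4 1;0 0 0 0 0 4 1;0 0 0 0 0 4 1;0 0 0 0 0 4 1;0 0 0 0 0 0 1'
python3 - <<'E'
from h import *
p=bot.camera("wrist"); cv2.imwrite("pics/w17.png",p["color"])
p=bot.camera("side"); cv2.imwrite("pics/s17.png",cv2.resize(p["color"][120:260,190:350],None,fx=4,fy=4))
E
```

```text
clock: 29.85
eef_pos: [0.5034, 0.0273, 0.0384]
tool_rot: [-0.505, -0.495, 0.495, 0.505]
ft_force: [-0.8, 0.8, 0.5]
grip_width: -0.0002
```

View pics/w17.png

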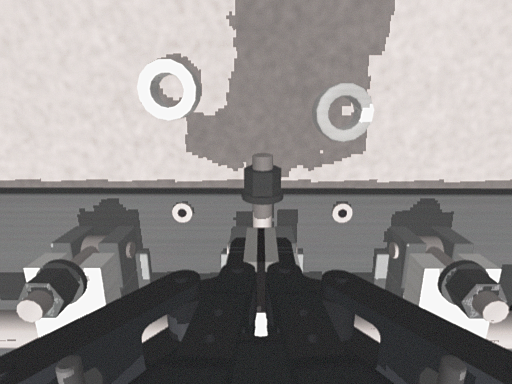

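View pics/s17.png

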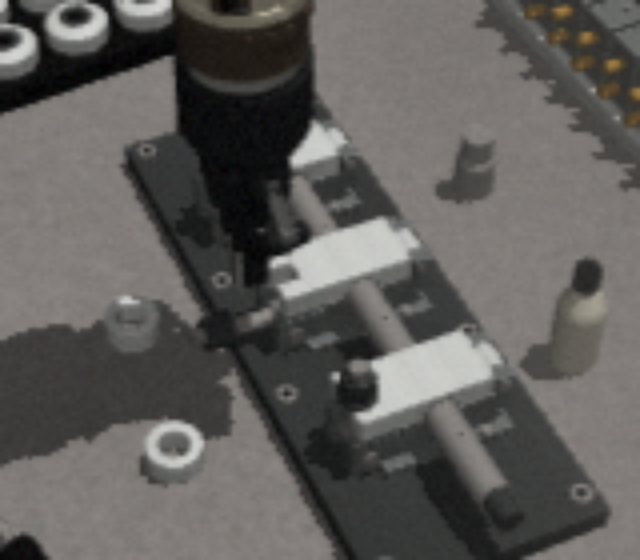

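The bolt is swung right out. In the side crop it lies flat at about (230,325), and the cap's fork is empty. Next I'll raise, open and line up over the cap's ear.

```bash
python3 -m inch '0 0 0 0 -30 0 1;0 0 0 0 -30 0 1;0 0 0 -1 0 -20 0;0 0 0 0 0 -20 0;0 0 0 0 0 0 0;0 0 0 0 0 0 0;0 0 0 0 0 0 0'; python3 goto.py .5435 .0264 .003
python3 - <<'E'
from h import *
p=bot.camera("wrist"); cv2.imwrite("pics/w18.png",p["color"])
for n,z in (("cap_a_grip",.06),("clamp_a_hinge",.056)):
  for d in bot.spot_point(n,"wrist")[:4]: print(n,d["conf"],d["point"],onz(p,d["point"],z))
E
```

```text
clock: 30.82
eef_pos: [0.5428, 0.0255, 0.0982]
tool_rot: [-0.505, -0.495, 0.495, 0.505]
ft_force: [-0.4, -0.5, -0.1]
grip_width: 0.0852
t 30.82 tcp [0.5428 0.0255 0.0982] yaw 88.88 down [-0.001 -0.    -1.   ] tool d mm [ 0.9 95.2 -0.7] F [-0.4 -0.5 -0.1] grip 0.0852 q [ 0.05  0.39 -0.05  1.13  0.    0.07]
cap_a_grip 0.9 [118.5, 202.8] [ 0.54346458 -0.0774589   0.06      ]
clamp_a_hinge 0.39 [263.7, 108.7] [0.48022973 0.02769976 0.056     ]
clamp_a_hinge 0.35 [259.9, 202.2] [0.54622461 0.02382994 0.056     ]
```

View pics/w18.png

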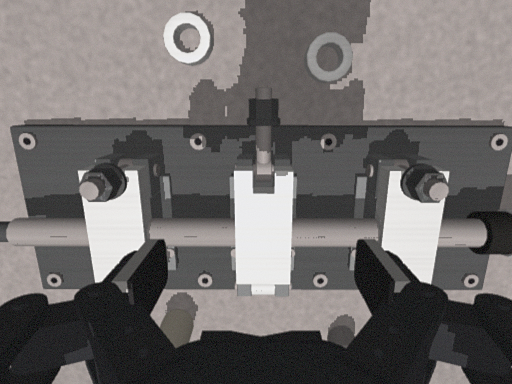

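```bash
python3 -m inch '0 0 0 1 30 -1 0;0 0 0 0 30 0 0;0 0 0 0 20 0 0;0 0 0 0 10 0 0;0 0 0 0 5 0 0;0 0 0 0 0 0 0'; python3 goto.py .5435 .0264 .003
python3 - <<'E'
from h import *
p=bot.camera("wrist"); cv2.imwrite("pics/w19.png",p["color"])
E
```

```text
clock: 31.72
eef_pos: [0.5451, 0.0265, 0.0037]
tool_rot: [0.505, 0.495, -0.495, -0.505]
ft_force: [-0.3, -0.2, -0.0]
grip_width: 0.0854
t 31.73 tcp [0.5451 0.0265 0.0037] yaw 88.88 down [ 0.001  0.    -1.   ] tool d mm [-0.1  0.7  1.6] F [-0.3 -0.2 -0. ] grip 0.0854 q [ 0.05  0.49 -0.17  0.91  0.    0.07]
```

View pics/w19.png

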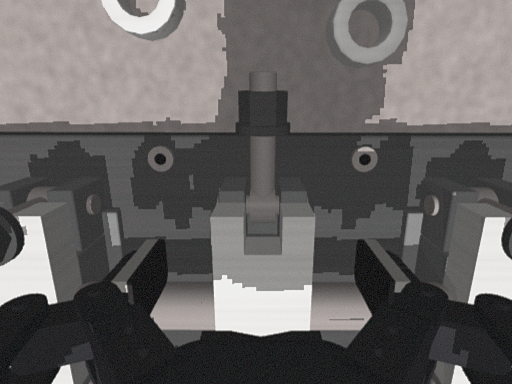

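The fingers straddle the middle cap. Closing on it.

```bash
python3 -m inch '0 0 0 0 0 1 1;0 0 0 0 0 0 1;0 0 0 0 0 0 1;0 0 0 0 0 0 1;0 0 0 0 0 0 1;0 0 0 0 0 0 1'; python3 goto.py .5435 .0264 .003
python3 - <<'E'
from h import *
p=bot.camera("side"); cv2.imwrite("pics/s20.png",cv2.resize(p["color"][120:260,190:350],None,fx=4,fy=4))
E
```

```text
clock: 32.52
eef_pos: [0.5441, 0.0272, 0.0041]
tool_rot: [-0.505, -0.496, 0.495, 0.505]
ft_force: [-1.6, 3.2, 5.6]
grip_width: 0.0392
t 32.52 tcp [0.5441 0.0272 0.0041] yaw 88.89 down [ 0.001  0.001 -1.   ] tool d mm [-0.9  1.1  0.5] F [-1.6  3.2  5.6] grip 0.0392 q [ 0.05  0.48 -0.17  0.91  0.    0.07]
```

View pics/s20.png

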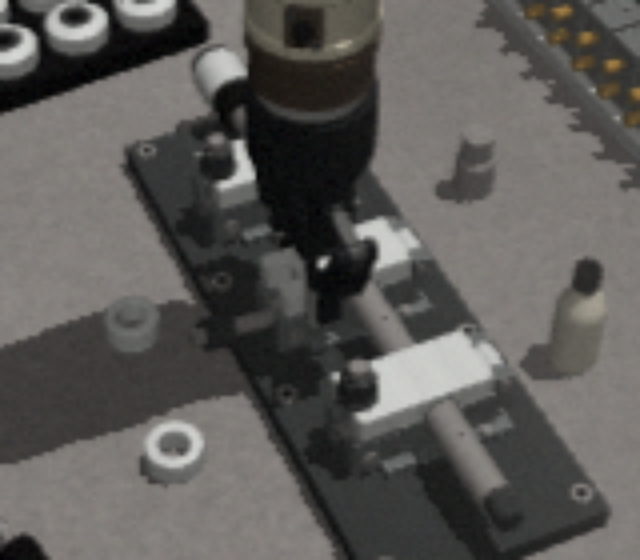

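```bash
python3 -m inch '0 0 0 0 -7 -1 1;0 0 0 0 -7 -1.5 1;0 0 0 0 -6.5 -2 1;0 0 0 0 0 0 1'; python3 goto.py .5435 .0264 .003
```

```text
clock: 33.08
eef_pos: [0.547, 0.0271, 0.0223]
tool_rot: [-0.504, -0.495, 0.496, 0.506]
ft_force: [1.8, 4.2, -8.3]
grip_width: 0.0387
t 33.08 tcp [0.547  0.0271 0.0223] yaw 88.92 down [-0.003  0.001 -1.   ] tool d mm [-0.8 19.3  3.4] F [ 1.8  4.2 -8.3] grip 0.0387 q [ 0.05  0.47 -0.14  0.96  0.    0.07]
```

```bash
python3 -m inch '0 0 0 0 -6.5 -3 1;0 0 0 0 -6 -3.5 1;0 0 0 0 -5.5 -4 1;0 0 0 0 0 0 1'; python3 goto.py .5435 .0264 .003;python3 - <<'E'
from h import *
p=bot.camera("side"); cv2.imwrite("pics/s21.png",cv2.resize(p["color"][120:260,190:350],None,fx=4,fy=4))
p=bot.camera("wrist"); cv2.imwrite("pics/w21.png",p["color"])
E
```

```text
clock: 33.58
eef_pos: [0.5561, 0.0269, 0.0403]
tool_rot: [-0.503, -0.494, 0.497, 0.506]
ft_force: [-2.3, 4.4, -5.6]
grip_width: 0.0387
t 33.58 tcp [0.5561 0.0269 0.0403] yaw 88.92 down [-0.006  0.001 -1.   ] tool d mm [-0.7 37.4 12.3] F [-2.3  4.4 -5.6] grip 0.0387 q [ 0.05  0.47 -0.09  1.02  0.    0.07]
```

View pics/s21.png

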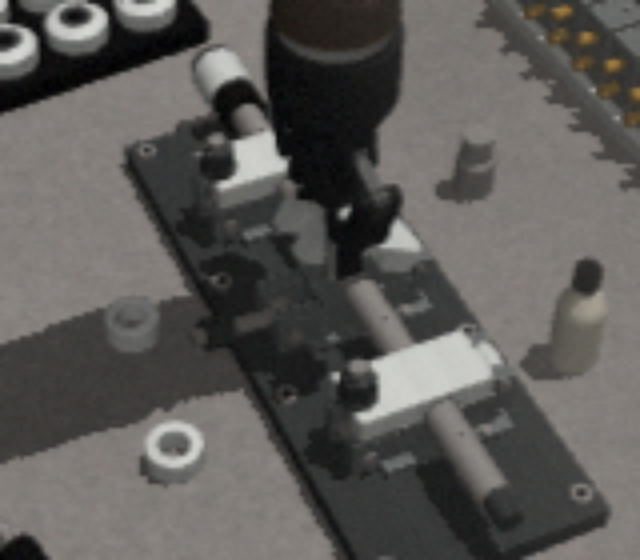

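View pics/w21.png

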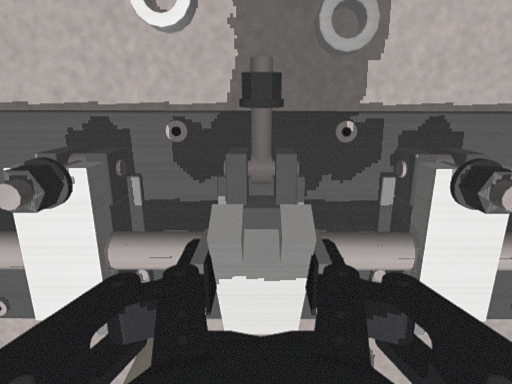

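```bash
python3 -m inch '0 0 0 0 -5.5 -4.5 1;0 0 0 0 -5 -5 1;0 0 0 0 -4.5 -5.5 1;0 0 0 0 -3.5 -5.5 1;0 0 0 0 0 0 1;0 0 0 0 0 0 1;0 0 0 0 0 0 1'; python3 goto.py .5435 .0264 .003;python3 - <<'E'
from h import *
p=bot.camera("side"); cv2.imwrite("pics/s22.png",cv2.resize(p["color"][120:260,190:350],None,fx=4,fy=4))
p=bot.camera("wrist"); cv2.imwrite("pics/w22.png",p["color"])
p=bot.camera("top"); cv2.imwrite("pics/t22.png",p["color"])
E
```

```text
clock: 34.55
eef_pos: [0.5744, 0.0265, 0.0583]
tool_rot: [-0.502, -0.493, 0.498, 0.507]
ft_force: [-5.6, 5.1, -5.3]
grip_width: 0.039
t 34.55 tcp [0.5744 0.0265 0.0583] yaw 88.93 down [-0.01   0.001 -1.   ] tool d mm [-0.7 55.6 30.4] F [-5.6  5.1 -5.3] grip 0.039 q [ 0.05  0.49 -0.01  1.09  0.    0.06]
```

View pics/s22.png

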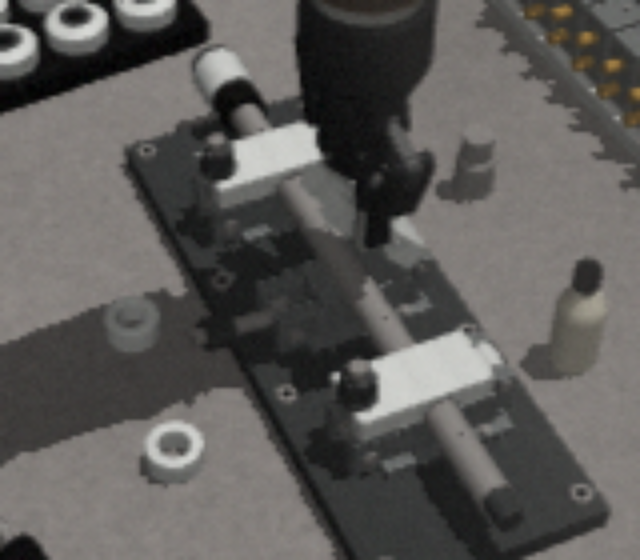

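View pics/w22.png

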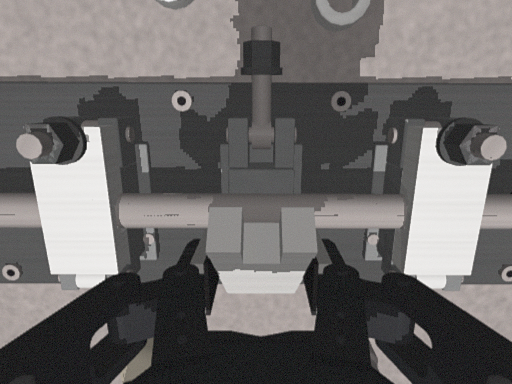

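View pics/t22.png

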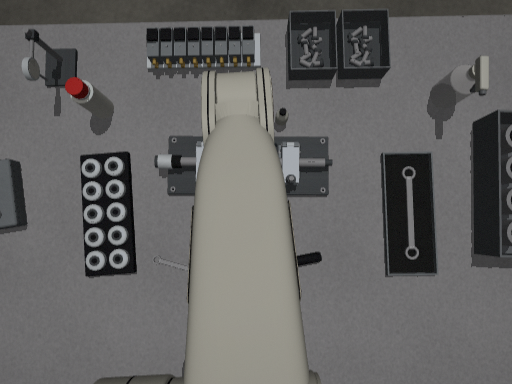

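```bash
python3 -m inch '0 0 0 0 0 0 1;0 0 0 0 0 0 1;0 0 0 0 0 0 1;0 0 0 0 0 0 1'
python3 - <<'E'
from workcell import bot
import numpy as np
p=bot.camera("top")
import h
for d in bot.spot_point("spanner_mid","top")[:2]: print(d["conf"],h.onz(p,d["point"],.0095).round(4))
for d in bot.spot_point("tool_tray","top")[:1]: print("tray",d["conf"],h.onz(p,d["point"],0).round(4))
print(np.abs(bot.get_obs()["joint_vel"]).max())
print(bot.job_done())
E
```

```text
clock: 35.2
eef_pos: [0.5744, 0.0265, 0.0583]
tool_rot: [-0.502, -0.493, 0.498, 0.507]
ft_force: [-5.9, 5.3, -5.3]
grip_width: 0.0394
0.86 [ 0.4459 -0.3837  0.0095]
0.62 [0.3022 0.1904 0.0095]
tray 0.64 [0.6302 0.1387 0.    ]
0.001040330081574071
the job is handed in; nothing more can be done
None
```

I finished the task and handed it in at about 35 s, with the gripper still holding the middle clamp's cap open. The hand-in gave no verdict.

- **Spanner:** it lies in the tool tray, lengthwise and let go. At the last check its middle was at about (0.446, -0.384), and my estimate of the tray centre is (0.442, -0.382).
- **Taps, left to right:** the left bolt held at 5.7 N and the right at 6.5 N, each moving under 1 mm, so both are tight. The middle bolt gave way at under 1 N, so it is the loose one. I then pushed it until it fell all the way forward.
- **Cap:** the middle cap is raised to about 0.9 rad, worked out from how far the gripper moved. It was still, with the grip steady at 39 mm. Both other caps look shut, and nothing else in the pictures had visibly moved.

**What failed or disagreed:**
- The first grasp closed above the spanner. The real fingertips sit about 35 mm behind the reported TCP; I confirmed this by touching the spanner top and corrected for it from then on.
- The shank was about 56 mm behind the middle nut, not 30 mm as stated; I went by the pictures.
- In the last picture the tray detector pointed at the wrong place, (0.63, 0.14), so I ignored it and used the earlier tray position.

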